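# Stow the drift punches and latch the rack keeper

### The arm

A 6-joint arm with a two-finger parallel gripper is mounted at the origin on the work surface. World frame = base frame: x ahead of the robot, y to its left, z up, the work surface at z = 0. Lengths are in m, angles in rad, forces in N, time in s.
With the tool pointing down it reaches from about 0.35 to 0.725 m from the base axis. Payload 4.3 kg.
Tool frame: the origin (TCP) lies at the very end of the fingers, on their centre line; the grasp point (between the pads) lies 19 mm behind it (robot.hold_point_z is the z of the grasp point in the tool frame, in m); z points along the fingers, y is the line along which they close (so a half turn about z gives the same grasp; the last joint's range is limited). The gripper opens to 85 mm and grips with 20 to 120 N. Pads are 22 mm wide; open, the fingers measure 114 mm over their backs; the gripper's body (76 mm by 85 mm) begins 54 mm behind the grasp point. The pads swing forward as they close: fully open they stand 13 mm farther back than shut.
Start: joints at [1.072, 0.377, 0.081, 1.274, 0, 1.46], TCP at [0.218, 0.532, 0.231] pointing down, gripper open.
Joint ranges: [-2.72, 2.72], [-0.84, 1.66], [-1.02, 1.22], [-1.77, 2.12], [-1.37, 1.28], [-3.14, 3.14]. Speed limits (rad/s): [2.57, 2.57, 3.14, 3.14, 3.14, 3.14].

### API

Orientations are given as a 3x3 rotation matrix whose columns are the frame's x, y, z axes.
In Python, from rig import robot gives the robot as it stands. The module is installed in compiled form; this text tells all that it offers.
- The arm moves only by the shell command python3 -m creep 'ROWS' [FORCE]. ROWS is JSON, a list of rows, each a list of 7 numbers: the shift along the tool's x, y, z as a fraction of full scale, then the turn, a rotation vector about the tool's x, y, z as a fraction of full scale, then the closure, from -1 (fully open) to 1 (shut). In form: [[dx, dy, dz, ax, ay, az, jaw], ...]. A call has 1 to 8 rows; each row is the pose to reach, as a shift and turn from the pose commanded when the call began, along the tool's axes at that moment, turning the shorter way round; what a row does not reach only later rows make up. Full scale, the value 1, is 0.2 m for a shift and 360 degrees for a turn. A row lasts 1/12 s, in which the tool goes at most 41.7 mm and 7.16 degrees, less where a joint would pass 70% of its speed; a pose out of reach is approached as far as the arm can. A call with a number of a shift or a turn outside -1 to 1 is refused whole. A call with a gripper value outside its range is refused whole. The fingers move at their own pace and stop on an object; FORCE is the grip in N (left out, the last holds). Time passes only in rows, so rows that repeat a pose let the fingers close. It gives the time, the measured TCP pose, the force, the opening and the grip force at its end, in the units of the state.
- robot.observe(): the state, without advancing time (a new reading comes with each control period).
- robot.snapshot(name): name is "scene" or "top" or "wrist"; returns (picture, depth): 480x640x3 uint8, red, green, blue; 480x640 float32, m along the optical axis (not along the pixel's ray), 0 where there is no reading.
- robot.camera_info(name): a dict with "fx", "fy", "cx", "cy" (pixels), "extrinsics" (4x4, takes a point from camera to world coordinates); the wrist camera has in their place "hand_eye" (4x4, takes a point from camera to tool coordinates, whose origin is the TCP and whose axes are the flange's). Camera axes: x right, y down, z forward; pixel columns grow to the right and rows downward; lengths in m; the calibration is good to about 2 mm. A picture is of the moment at which its call begins: read the wrist's pose just before it. camera_info takes no time and is no camera call.
- robot.sign_off(): hands the job in; it is judged then, once.
Trained networks look in the newest picture that a camera, given by its name, has taken for a name from the list of things; names that differ only in an ending like _2 or _b are one class to them, and where a whole thing is asked for, a point or a joint stands for the part that bears it (a point fixed in the world has none). Each returns a list of dicts, best first, with "conf" (0 to 1); they miss things now and then, are a little off and sometimes report something else, mostly with a low value. They report only what shows in the picture. A call takes as long as a camera call. They do not tell look-alikes from the thing itself.
- robot.spot_in(thing, camera): "xyz" ([x, y, z] in m, in world coordinates, good to about 4 mm: the middle of the surface that is visible of it).
- robot.cut_out(thing, camera): "region" (480x640 bool, what is visible of it).
- robot.pinpoint(thing, camera): "xyz" ([x, y, z] in m, in world coordinates, good to about 4 mm: a listed point, or the origin of a listed thing).
The state is a dict: "clock": time; "joint_pos": joint angles; "joint_vel": joint speeds; "effort": joint torques, N m; "eef_pos": TCP position; "eef_rot": TCP orientation; "wrist_force": force on the tool from outside, world axes, zero at the start; "torque": the same for the moment, N m; "gripper_width": opening from 0.0 (shut) to 1.0 (fully open); "finger_force": force on a finger pad.
Only numpy, scipy, OpenCV 4.12 (cv2) and the standard library are available. Lean on these libraries where they do the work, as an engineer would, in place of code of your own. Each camera call takes 0.05 s, during which the arm holds its last target. There are 200 camera calls.

### The job

Put away the drift punches on this workshop bench: swing the yellow keeper frame of the green rack up and back, stand every punch that is lying about upright in the rack's open sockets (either end up), then swing the keeper down over them until it rests fully home in its red catches, and let go. Do not knock over the glass jars.

Things in the scene. Friction and masses are not known exactly. Their poses are not given: they have to be found in the camera images.
- rack: Green punch rack, fixed to the bench. Origin: centre of its base plate's underside; x to its back, y along its row, z up. Base plate 176 x 300 x 6. Four square sockets, centres at x = 0, y = -75, -25, 25, 75, each 46 x 46 inside, walls 4, floor at z = 6, rim at z = 86. Steel catch posts, 14 square, at x = -55, y = +-135, top z = 155 (red cheeks to 171); hinge posts at x = 60, y = +-147, top 166.
- keeper (a joint): Angle of the yellow keeper frame. 0: level, resting in the catches above the sockets; grows as its front bar swings up and back, stop at 1.9. Stiff hinge (0.25 N m): stays where left. Two arms 135 long at rack y = +-135 carry the front bar, and a middle bar (8 diameter) 60 from the hinge, above the sockets when closed.
- keeper_bar (a point): Middle of the keeper's front bar, on its axis, 135 from the hinge; moves with the keeper. Round bar 10 diameter, 270 long, along the rack's y, free to pinch; it turns in the fingers. Closed it lies at rack x = -75, y = 0, z = 160. Needs 2 to 5 N to move.
- keeper_hinge (a point): Middle of the keeper's hinge axis (fixed on the rack at x = 60, z = 160; axis along the rack's y).
- punch0: Drift punch of square steel bar, red shank, may be absent (None). 140 long along its x, origin at its centre (10 above what it lies on); shank 20 x 20 from x = -60 to 32, then a 16 square steel head to -70 and a 12 square steel nose to +70. 0.3 to 0.5 kg.
- punch1: Drift punch of square steel bar, yellow shank, may be absent (None). 140 long along its x, origin at its centre (10 above what it lies on); shank 20 x 20 from x = -60 to 32, then a 16 square steel head to -70 and a 12 square steel nose to +70. 0.3 to 0.5 kg.
- punch2: Drift punch of square steel bar, blue shank, may be absent (None). 140 long along its x, origin at its centre (10 above what it lies on); shank 20 x 20 from x = -60 to 32, then a 16 square steel head to -70 and a 12 square steel nose to +70. 0.3 to 0.5 kg.
- punch3: Drift punch of square steel bar, orange shank, may be absent (None). 140 long along its x, origin at its centre (10 above what it lies on); shank 20 x 20 from x = -60 to 32, then a 16 square steel head to -70 and a 12 square steel nose to +70. 0.3 to 0.5 kg.
- jar: Glass jar with brass lid, 64 diameter, 75 high, origin at the centre of its underside. Bystander, keep it standing.
- jar2: Smaller glass jar with steel lid, 52 diameter, 60 high, origin at the centre of its underside. Bystander, keep it standing.
Not all that is in view belongs to the job. What is shaped like the punch3 but turquoise is not meant.

How it is judged:
By the outcome, as a careful person would: the job done as asked, in the order asked, and still so for the second after the job is handed in, with the robot touching nothing.
Of punch0, punch1, punch2, punch3 only 3 to 4 are there at a start; the rules pass over those that are not, and their reading is None.
At some moment in a run one of punch0, punch1, punch2, punch3 may be knocked a few centimetres aside while the robot is not near it.
Once in a run the grip may slacken for a moment while it holds something.
It also fails if it takes over 210 s, if anything falls off the work surface, if the arm or the gripper's body presses on something with over 40 N, if the wrist force passes 120 N, or if a joint passes its speed limit or range.

## Working session

There is one attempt and no reset: what is moved stays moved. The work goes in short steps, Python scripts to look and compute and a shell command to move; the robot and the scene stay as the last step left them, time stands still between calls to the robot, and variables do not carry over. Pictures are saved under pics/ and viewed, at most 14 in all, crops included, and the job is handed in when it is done.

```bash
mkdir -p pics; cat > h.py <<'E'
import numpy as np, cv2
from rig import robot
def px2w(cam,u,v,d,obs=None):
    c=robot.camera_info(cam)
    p=np.array([(u-c['cx'])/c['fx']*d,(v-c['cy'])/c['fy']*d,d,1.])
    if cam=='wrist':
        T=np.eye(4);T[:3,:3]=obs['eef_rot'];T[:3,3]=obs['eef_pos']
        return (T@c['hand_eye']@p)[:3]
    return (np.array(c['extrinsics'])@p)[:3]
def save(name,im): cv2.imwrite('pics/'+name,cv2.cvtColor(im,cv2.COLOR_RGB2BGR))
E
python3 - <<'E'
from h import *
np.set_printoptions(precision=4,suppress=True)
for c in('scene','top'):
    im,d=robot.snapshot(c); save(c+'0.png',im); np.save(c+'0.npy',d)
    for t in ['rack','keeper_bar','keeper_hinge','punch0','punch1','punch2','punch3','jar','jar2']:
        r=robot.pinpoint(t,c); print(c,t,[(np.round(x['xyz'],3).tolist(),round(x['conf'],2)) for x in r[:3]])
o=robot.observe();print(o)
print(robot.camera_info('wrist'),robot.camera_info('top'),robot.hold_point_z)
E
```

```text
scene rack [([0.498, 0.215, 0.004], 0.77)]
scene keeper_bar [([0.444, 0.168, 0.178], 0.78)]
scene keeper_hinge [([0.546, 0.251, 0.157], 0.75)]
scene punch0 [([0.29, -0.258, 0.01], 0.97), ([0.516, -0.396, 0.008], 0.87), ([0.508, -0.192, 0.012], 0.78)]
scene punch1 [([0.29, -0.258, 0.01], 0.97), ([0.516, -0.396, 0.008], 0.87), ([0.508, -0.192, 0.012], 0.78)]
scene punch2 [([0.29, -0.258, 0.01], 0.97), ([0.516, -0.396, 0.008], 0.87), ([0.508, -0.192, 0.012], 0.78)]
scene punch3 [([0.29, -0.258, 0.01], 0.97), ([0.516, -0.396, 0.008], 0.87), ([0.508, -0.192, 0.012], 0.78)]
scene jar [([0.665, -0.407, -0.0], 0.97), ([0.706, -0.094, -0.001], 0.82)]
scene jar2 [([0.665, -0.407, -0.0], 0.97), ([0.706, -0.094, -0.001], 0.82)]
top rack [([0.5, 0.213, 0.004], 0.61)]
top keeper_bar [([0.438, 0.167, 0.164], 0.85)]
top keeper_hinge [([0.546, 0.25, 0.162], 0.8)]
top punch0 [([0.49, -0.31, 0.008], 0.95), ([0.516, -0.392, 0.008], 0.79), ([0.51, -0.188, 0.012], 0.77)]
top punch1 [([0.49, -0.31, 0.008], 0.95), ([0.516, -0.392, 0.008], 0.79), ([0.51, -0.188, 0.012], 0.77)]
top punch2 [([0.49, -0.31, 0.00
[... 788 characters left out ...]
que': array([ 0.0504, -0.0144, -0.0172]), 'finger_force': 0.0, 'gripper_width': 1.002551138750325}
{'fx': 410.1077555116695, 'fy': 410.1077555116695, 'cx': 316.92991414044786, 'cy': 243.68056165006965, 'hand_eye': array([[ 0.0009, -0.9475, -0.3197,  0.0836],
       [ 1.    ,  0.0012, -0.0006, -0.0004],
       [ 0.001 , -0.3197,  0.9475, -0.1435],
       [ 0.    ,  0.    ,  0.    ,  1.    ]])} {'fx': 477.7116473191229, 'fy': 477.7116473191229, 'cx': 308.8651613797268, 'cy': 233.8524002455821, 'extrinsics': array([[-0.0015, -0.9981,  0.0613,  0.4512],
       [-1.    ,  0.0017,  0.0038, -0.073 ],
       [-0.0039, -0.0613, -0.9981,  1.0263],
       [ 0.    ,  0.    ,  0.    ,  1.    ]])} -0.0187
```

View pics/top0.png

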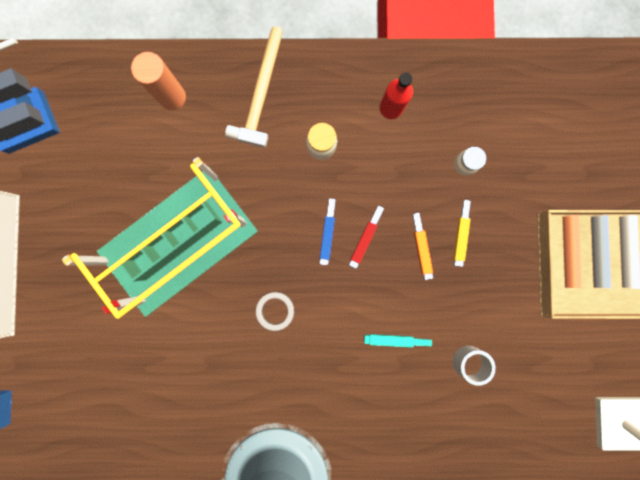

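View pics/scene0.png

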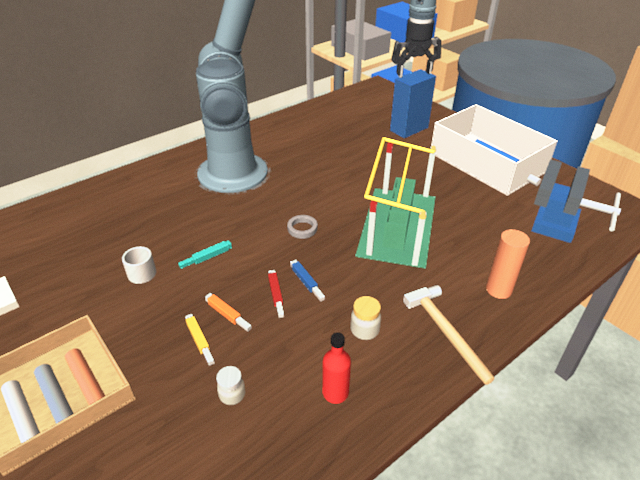

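The top view shows the four punches, all with the nose away from the robot: blue (328,232), red (366,237), orange (423,246) and yellow (462,233). Possible mix-ups are:
- the turquoise look-alike (398,341)
- the red bottle (397,95)
- the rods in the box (570–630,252)
- the blue strip in the white tray

The keeper is closed, with its front bar running from (118,317) to (240,220). Next I'll measure by colour and depth.

```bash
cat >> h.py <<'E'
HUE={'red':((0,5),(172,180)),'orange':((8,18),),'yellow':((24,34),),'blue':((104,118),),'green':((60,85),)}
def mask(im,col,smin=120,vmin=60):
    hsv=cv2.cvtColor(im,cv2.COLOR_RGB2HSV);m=np.zeros(im.shape[:2],bool)
    for a,b in HUE[col]: m|=(hsv[...,0]>=a)&(hsv[...,0]<=b)
    return m&(hsv[...,1]>=smin)&(hsv[...,2]>=vmin)
def cloud(cam,im,d,m,obs=None):
    v,u=np.nonzero(m&(d>0)); dd=d[v,u]
    c=robot.camera_info(cam); p=np.stack([(u-c['cx'])/c['fx']*dd,(v-c['cy'])/c['fy']*dd,dd,np.ones_like(dd)])
    if cam=='wrist':
        T=np.eye(4);T[:3,:3]=obs['eef_rot'];T[:3,3]=obs['eef_pos'];M=T@c['hand_eye']
    else: M=np.array(c['extrinsics'])
    return (M@p)[:3].T
def box(P):
    (c,(w,h),a)=cv2.minAreaRect((P[:,:2]*1000).astype(np.float32))
    if w<h: w,h,a=h,w,a+90
    return np.round(c,1),round(w,1),round(h,1),round((a+90)%180-90,1)
E
python3 - <<'E'
from h import *
T=robot.camera_info('top');S=robot.camera_info('scene')
for cam in('top','scene'):
    im=cv2.cvtColor(cv2.imread(f'pics/{cam}0.png'),cv2.COLOR_BGR2RGB);d=np.load(cam+'0.npy')
    for col in('red','orange','yellow','blue'):
        m=mask(im,col); P=cloud(cam,im,d,m)
        k=(P[:,2]<.05)&(P[:,0]>.4)&(P[:,0]<.62)&(P[:,1]<-.05)&(P[:,1]>-.46); P=P[k]
        print(cam,col,len(P),box(P),'ztop',np.percentile(P[:,2],[50,90]))
    P=cloud(cam,im,d,mask(im,'yellow')); k=(P[:,2]>.1)&(P[:,1]>0);P=P[k]
    print(cam,'keeper',box(P),np.percentile(P[:,2],[2,50,98]))
    P=cloud(cam,im,d,mask(im,'green',60,30)); P=P[(P[:,2]<.015)&(P[:,1]>0)&(P[:,0]<.75)]
    print(cam,'base',box(P),np.median(P[:,2]))
E
```

```text
top red 442 (array([ 496.5, -186.7]), 91.6, 23.7, -26.0) ztop [0.01945378 0.02192637]
top orange 16621 (array([ 510., -255.]), 409.9, 220.0, 90.0) ztop [-1.20753196e-06  2.48628241e-03]
top yellow 384 (array([ 507. , -357.8]), 102.6, 88.7, 81.7) ztop [0.01990914 0.02224097]
top blue 363 (array([ 505. , -107.4]), 87.4, 19.2, -7.7) ztop [0.01964767 0.02233225]
top keeper (array([493.5, 209.7]), 304.4, 144.0, -52.4) [0.15877873 0.16351984 0.16742515]
top base (array([500.2, 214.6]), 299.7, 176.3, -52.6) 0.005564205118823828
scene red 285 (array([ 490.4, -183.6]), 109.5, 20.5, -25.7) ztop [0.02038047 0.02279331]
scene orange 11622 (array([ 510., -255.]), 409.9, 220.0, 90.0) ztop [0.00103238 0.00361375]
scene yellow 301 (array([ 502.8, -394.9]), 94.8, 17.4, -8.8) ztop [0.02061937 0.02297933]
scene blue 287 (array([ 507.7, -109.9]), 91.0, 18.5, -7.1) ztop [0.01970282 0.02266538]
scene keeper (array([497.2, 206.1]), 302.6, 141.8, -52.4) [0.15853598 0.17434786 0.18699021]
scene base (array([482.2, 235.3]), 363.4, 177.0, -52.6) 0.00676095438029467
```

```bash
cat >> h.py <<'E'
from scipy.spatial.transform import Rotation as Ro
XR=np.array([np.cos(np.radians(37.5)),np.sin(np.radians(37.5)),0]);YR=np.array([-XR[1],XR[0],0]);O=np.array([.5002,.2146,0])
def rk(x,y,z): return O+XR*x+YR*y+np.array([0,0,z])
def plan(pos,R=None,tag=''):
    o=robot.observe();R0=np.array(o['eef_rot']);R=R0 if R is None else R
    s=R0.T@(np.array(pos)-o['eef_pos'])/.2; w=Ro.from_matrix(R0.T@R).as_rotvec(); 
    print(tag,'row',np.round(s,3),np.round(w/(2*np.pi),4),'deg',np.degrees(np.linalg.norm(w)).round(1),'at',np.round(o['eef_pos'],4),'t',round(o['clock'],2))
def down(yaw_x):  # tool down, tool x at yaw (deg)
    a=np.radians(yaw_x);x=np.array([np.cos(a),np.sin(a),0]);z=np.array([0,0,-1.]);return np.stack([x,np.cross(z,x),z],1)
E
python3 -c "
from h import *
plan(rk(-.075,0,.30),down(127.5))"
```

```text
row [-1.719 -1.258 -0.343] [ 0.    -0.     0.084] deg 30.2 at [0.218  0.5321 0.2313] t 1.0
```

```bash
python3 -m creep '[[-0.86,-0.63,-0.35,0,0,0.04,-0.2],[-0.86,-0.63,-0.35,0,0,0.084,-0.2],[-0.86,-0.63,-0.35,0,0,0.084,-0.2],[-0.86,-0.63,-0.35,0,0,0.084,-0.2],[-0.86,-0.63,-0.35,0,0,0.084,-0.2],[-0.86,-0.63,-0.35,0,0,0.084,-0.2],[-0.86,-0.63,-0.35,0,0,0.084,-0.2]]' 40
python3 -c "
from h import *
plan(rk(-.075,0,.30),down(127.5))"
```

```text
clock: 1.58
eef_pos: [0.3316, 0.3482, 0.3032]
eef_rot: [[-0.605, 0.797, 0.003], [0.797, 0.605, 0.001], [-0.001, 0.003, -1.0]]
wrist_force: [0.5, 0.5, -0.2]
gripper_width: 0.602
finger_force: 0.0
 row [-1.044 -0.108  0.016] [ 0.0005  0.0001 -0.0008] deg 0.4 at [0.3316 0.3482 0.3032] t 1.58
```

```bash
python3 -m creep '[[-0.25,-0.05,0,0,0,0,-0.2],[-0.5,-0.1,0,0,0,0,-0.2],[-0.75,-0.1,0,0,0,0,-0.2],[-1,-0.1,0,0,0,0,-0.2],[-1,-0.1,0,0,0,0,-0.2],[-1,-0.1,0,0,0,0,-0.2]]'
python3 - <<'E'
from h import *
o=robot.observe();im,d=robot.snapshot('wrist');save('w1.png',im);np.save('w1.npy',d)
for t in('keeper_bar','rack'):print([(np.round(x['xyz'],4),x['conf']) for x in robot.pinpoint(t,'wrist')])
P=cloud('wrist',im,d,mask(im,'yellow'),o);P=P[P[:,2]>.1];L=(P-O)@np.stack([XR,YR,[0,0,1]],1)
k=L[:,0]<-.05;print(len(P),'bar x',np.percentile(L[k,0],[5,50,95]),'z',np.percentile(L[k,2],[50,95]))
print(box(P[k]),np.unique(np.round(L[:,0],2),return_counts=True))
plan(rk(-.075,0,.141),down(127.5))
E
```

```text
clock: 2.08
eef_pos: [0.4382, 0.176, 0.3006]
eef_rot: [[-0.604, 0.797, 0.001], [0.797, 0.604, -0.002], [-0.002, -0.0, -1.0]]
wrist_force: [0.2, -0.2, 0.4]
gripper_width: 0.599
finger_force: 0.0
[(array([0.4385, 0.1637, 0.1619]), 0.83)]
[(array([0.5011, 0.2183, 0.0021]), 0.61), (array([0.4406, 0.1667, 0.1586]), 0.26)]
13162 bar x [-0.08153704 -0.07642622 -0.0586901 ] z [0.16511471 0.16663384]
(array([448.3, 173.5]), 281.9, 32.2, -52.5) (array([-0.08, -0.07, -0.06, -0.05, -0.04, -0.03, -0.02, -0.01, -0.  ,
        0.01,  0.02,  0.03,  0.04,  0.05,  0.06]), array([3795, 1701,  335,  391,  428,  425,  429, 1161, 2759,  276,  276,
        280,  274,  338,  294]))
 row [-0.063 -0.01   0.799] [-0.0001 -0.0002 -0.0001] deg 0.1 at [0.4348 0.1801 0.3008] t 2.23
```

View pics/w1.png

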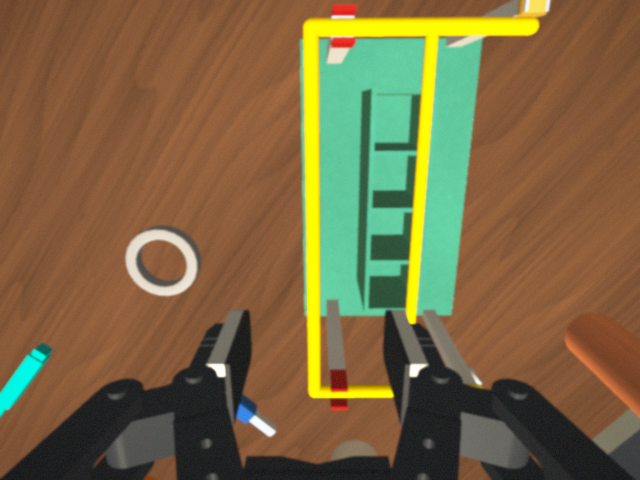

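All four sockets are empty, and the front bar (column 315) passes midway between the fingers. Next I'll descend and pinch it.

```bash
python3 -m creep '[[-0.06,-0.01,0.2,0,0,0,-0.2],[-0.06,-0.015,0.4,0,0,0,-0.2],[-0.06,-0.015,0.6,0,0,0,-0.2],[-0.06,-0.015,0.75,0,0,0,-0.2],[-0.06,-0.015,0.8,0,0,0,-0.2],[-0.06,-0.015,0.8,0,0,0,-0.2],[-0.06,-0.015,0.8,0,0,0,0.5],[-0.06,-0.015,0.8,0,0,0,1]]' 40
python3 -m creep '[[0,0,0,0,0,0,1],[0,0,0,0,0,0,1],[0,0,0,0,0,0,1],[0,0,0,0,0,0,1]]' 40
python3 - <<'E'
from h import *
o=robot.observe();L=lambda p:((p-O)@XR,(p-O)@YR,p[2])
print(np.round(L(o['eef_pos']),4))
c=o['eef_pos']
for th in np.arange(.15,1.91,.175):
    # bar offset from closed; tool y=rack x, tool z=down
    print(round(th,3),'dy %.3f dz %.3f'%(.135*(1-np.cos(th))/.2,-.135*np.sin(th)/.2))
E
```

```text
clock: 2.9
eef_pos: [0.4407, 0.1694, 0.1426]
eef_rot: [[-0.61, 0.792, 0.002], [0.792, 0.61, 0.001], [-0.001, 0.002, -1.0]]
wrist_force: [-0.0, 0.8, 0.9]
gripper_width: 0.328
finger_force: 0.0
clock: 3.23
eef_pos: [0.4403, 0.1682, 0.143]
eef_rot: [[-0.609, 0.793, 0.001], [0.793, 0.609, 0.0], [-0.001, 0.001, -1.0]]
wrist_force: [-3.7, -0.5, 5.1]
gripper_width: 0.102
finger_force: 39.1
[-0.0758 -0.0004  0.143 ]
0.15 dy 0.008 dz -0.101
0.325 dy 0.035 dz -0.216
0.5 dy 0.083 dz -0.324
0.675 dy 0.148 dz -0.422
0.85 dy 0.230 dz -0.507
1.025 dy 0.325 dz -0.577
1.2 dy 0.430 dz -0.629
1.375 dy 0.544 dz -0.662
1.55 dy 0.661 dz -0.675
1.725 dy 0.779 dz -0.667
1.9 dy 0.893 dz -0.639
```

```bash
python3 -m creep '[[0,0.008,-0.101,0,0,0,1],[0,0.035,-0.216,0,0,0,1],[0,0.083,-0.324,0,0,0,1],[0,0.148,-0.422,0,0,0,1],[0,0.23,-0.507,0,0,0,1],[0,0.325,-0.577,0,0,0,1],[0,0.43,-0.629,0,0,0,1],[0,0.43,-0.629,0,0,0,1]]'
python3 -m creep '[[0,0.055,-0.02,0,0,0,1],[0,0.115,-0.033,0,0,0,1],[0,0.175,-0.043,0,0,0,1],[0,0.23,-0.046,0,0,0,1],[0,0.29,-0.045,0,0,0,1],[0,0.35,-0.038,0,0,0,1],[0,0.44,-0.018,0,0,0,1],[0,0.44,-0.018,0,0,0,1]]'
python3 -m creep '[[0,0,0,0,0,0,1],[0,0,0,0,0,0,1]]'
python3 - <<'E'
from h import *
o=robot.observe();p=o['eef_pos'];print((p-O)@XR,(p-O)@YR,p[2])
E
```

```text
clock: 3.9
eef_pos: [0.5102, 0.2217, 0.2727]
eef_rot: [[-0.609, 0.793, 0.006], [0.793, 0.609, 0.002], [-0.002, 0.006, -1.0]]
wrist_force: [-8.0, -2.3, 18.4]
gripper_width: 0.099
finger_force: 42.1
clock: 4.57
eef_pos: [0.5813, 0.2763, 0.2726]
eef_rot: [[-0.609, 0.793, 0.006], [0.793, 0.609, 0.004], [-0.001, 0.007, -1.0]]
wrist_force: [2.0, 3.0, 1.9]
gripper_width: 0.096
finger_force: 42.2
clock: 4.73
eef_pos: [0.58, 0.2753, 0.2731]
eef_rot: [[-0.609, 0.793, 0.006], [0.793, 0.609, 0.003], [-0.001, 0.007, -1.0]]
wrist_force: [3.1, 3.6, 5.2]
gripper_width: 0.099
finger_force: 42.5
0.1002845474006849 -0.00044149565503415894 0.2730512633429401
```

```bash
python3 -m creep '[[0,0,0,0,0,0,0.5],[0,0,0,0,0,0,0],[0,0,0,0,0,0,-0.2],[0,0,0,0,0,0,-0.2],[0,0,-0.15,0,0,0,-0.2],[0,0,-0.3,0,0,0,-0.2],[0,-0.15,-0.4,0,0,0,-0.2],[0,-0.35,-0.4,0,0,0,-0.2]]'
python3 - <<'E'
from h import *
print(np.round(robot.observe()['joint_pos'],3))
plan([.42,-.10,.32],down(-7.7))
plan([.42,-.10,.32],down(-20),'alt')
E
```

```text
clock: 5.4
eef_pos: [0.5255, 0.2323, 0.3529]
eef_rot: [[-0.609, 0.793, 0.006], [0.793, 0.609, 0.002], [-0.002, 0.005, -1.0]]
wrist_force: [0.1, -0.0, 1.1]
gripper_width: 0.598
finger_force: 0.0
[ 0.306  0.384  0.404  1.585 -0.     1.222]
 row [-0.996 -1.431  0.159] [ 0.0008 -0.0009  0.3756] deg 135.2 at [0.5255 0.2323 0.3529] t 5.4
alt row [-0.996 -1.431  0.159] [ 0.0007 -0.001   0.4098] deg 147.5 at [0.5255 0.2323 0.3529] t 5.4
```

```bash
python3 -c "
from h import *
plan([.50,-.11,.28],down(172.3))"
```

```text
row [-1.279 -1.146  0.361] [ 0.0007  0.0006 -0.1243] deg 44.8 at [0.5255 0.2323 0.3529] t 5.4
```

```bash
python3 -m creep '[[-0.15,-0.13,0.05,0,0,-0.02,-0.2],[-0.3,-0.27,0.1,0,0,-0.04,-0.2],[-0.45,-0.4,0.15,0,0,-0.06,-0.2],[-0.6,-0.53,0.2,0,0,-0.08,-0.2],[-0.75,-0.67,0.25,0,0,-0.1,-0.2],[-0.9,-0.8,0.3,0,0,-0.124,-0.2],[-1,-0.93,0.36,0,0,-0.124,-0.2],[-1,-0.93,0.36,0,0,-0.124,-0.2]]'
python3 - <<'E'
from h import *
plan([.50,-.11,.28],down(172.3)); print(np.round(robot.observe()['joint_pos'],3))
E
```

```text
clock: 6.07
eef_pos: [0.4943, -0.0446, 0.2766]
eef_rot: [[-0.99, 0.139, -0.004], [0.139, 0.99, -0.002], [0.004, -0.002, -1.0]]
wrist_force: [0.3, -0.0, -0.2]
gripper_width: 0.598
finger_force: 0.0
 row [-0.073 -0.32  -0.016] [-0.0003 -0.0006 -0.0008] deg 0.4 at [ 0.4943 -0.0446  0.2766] t 6.07
[-0.216  0.211 -0.031  1.333 -0.002 -0.077]
```

```bash
python3 -m creep '[[-0.07,-0.2,0,0,0,0,-0.2],[-0.07,-0.32,0,0,0,0,-0.2],[-0.07,-0.32,0,0,0,0,-0.2],[-0.07,-0.32,0,0,0,0,-0.2]]' >/dev/null
cat >> h.py <<'E'
def look(col,name=None):
    o=robot.observe();im,d=robot.snapshot('wrist')
    if name: save(name,im)
    P=cloud('wrist',im,d,mask(im,col),o);P=P[(P[:,2]>.008)&(P[:,2]<.03)&(P[:,1]<-.03)&(P[:,1]>-.5)]
    if len(P)<50: print(col,'few',len(P));return None
    P=P[np.linalg.norm(P[:,:2]-np.median(P[:,:2],0),axis=1)<.06]
    top=P[P[:,2]>np.percentile(P[:,2],60)-.006]
    c,w,h,a=box(top);zt=np.median(top[:,2]);print(col,len(P),c,w,h,a,'ztop',zt.round(4))
    return np.array([c[0]/1000,c[1]/1000]),a,zt
def tilted(yaw_x,pitch): # tool x yaw; pitch>0: tool z leans towards +x (towards robot when x faces it)
    return down(yaw_x)@Ro.from_euler('y',pitch,degrees=True).as_matrix()
def grasp(c,a,off,zg,pitch,up=0.):
    """point on shank off mm (punch x; shank centre -14), nose at yaw a, hold point height zg, back off 'up' along tool z"""
    n=np.array([np.cos(np.radians(a)),np.sin(np.radians(a))]);R=tilted(a+180,pitch)
    h=np.array([*(c+n*(off+14)/1000),zg]);return h+R[:,2]*(.0187-up),R
E
python3 - <<'E'
from h import *
for c in('blue','red','orange','yellow'):
    r=look(c,'w2.png' if c=='blue' else None)
    if c=='blue': b=r
print(robot.observe()['eef_pos'])
for p in(15,30):
  pos,R=grasp(*b[:2],18,.012,p,.08);print(R[:,2]);plan(pos,R,p)
E
```

```text
blue 1673 [ 503.4 -108. ] 90.1 18.4 -7.6 ztop 0.0207
red 1845 [ 493.4 -185.7] 90.8 20.1 -25.7 ztop 0.0207
orange 683 [ 473. -311.] 92.9 21.5 9.8 ztop 0.0165
yellow 1576 [ 498.7 -392.9] 87.7 21.5 -8.9 ztop 0.0209
[ 0.50174302 -0.10457481  0.27873865]
[-0.25654546  0.03423047 -0.96592583]
15 row [-0.25  -0.016  1.038] [ 0.0001  0.0416 -0.0005] deg 15.0 at [ 0.5017 -0.1046  0.2787] t 6.6
[-0.49560777  0.0661282  -0.8660254 ]
30 row [-0.324 -0.015  1.068] [ 0.0002  0.0833 -0.0005] deg 30.0 at [ 0.5017 -0.1046  0.2787] t 6.6
```

View pics/w2.png

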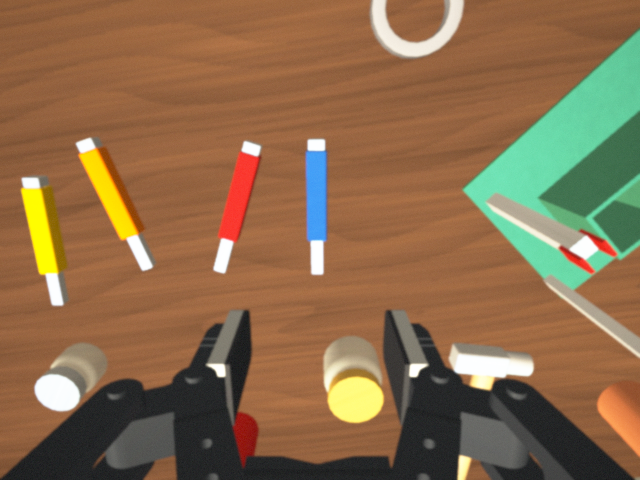

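The wrist view agrees with the top one: blue (316,205), red (237,205), orange (112,200) and yellow (44,235), with every nose pointing away. The turquoise one is out of view. I'll pick blue, with the tool leaning 30° so it can stand the punch up later.

```bash
python3 -m creep '[[-0.05,0,0.2,0,0.0167,0,-0.2],[-0.15,0,0.4,0,0.033,0,-0.2],[-0.25,-0.01,0.6,0,0.05,0,-0.2],[-0.33,-0.015,0.8,0,0.067,0,-0.2],[-0.363,-0.015,0.95,0,0.0833,0,-0.2],[-0.363,-0.015,1,0,0.0833,0,-0.2],[-0.363,-0.015,1,0,0.0833,0,-0.2],[-0.363,-0.015,1,0,0.0833,0,-0.2]]' 100
python3 - <<'E'
from h import *
b=(np.array([.5034,-.108]),-7.6)
pos,R=grasp(*b,18,.012,30,0);plan(pos,R);o=robot.observe();print(np.round(o['joint_pos'],3))
look('blue')
E
```

```text
clock: 7.27
eef_pos: [0.5726, -0.1173, 0.0765]
eef_rot: [[-0.856, 0.135, -0.499], [0.117, 0.991, 0.069], [0.504, 0.001, -0.864]]
wrist_force: [0.4, 0.4, 1.6]
gripper_width: 0.598
finger_force: 0.0
 row [ 0.001 -0.     0.468] [ 0.0003 -0.0006 -0.0004] deg 0.3 at [ 0.5726 -0.1173  0.0765] t 7.27
[-0.274  1.009  0.667  1.752 -0.069 -0.12 ]
blue 5285 [ 504.4 -107.8] 91.0 19.3 -7.5 ztop 0.0209
```

```bash
cat >> h.py <<'E'
def grasp2(c,a,off,pitch,ext=.0045,up=0.):
    n=np.array([np.cos(np.radians(a)),np.sin(np.radians(a))]);R=tilted(a+180,pitch)
    h=np.array([*(c+n*(off+14)/1000),.0105]);return h+R[:,2]*(ext-up),R
E
python3 - <<'E'
from h import *
plan(*grasp2(np.array([.5044,-.108]),-7.5,19,15,up=.03))
plan(*grasp2(np.array([.5044,-.108]),-7.5,19,15))
E
```

```text
row [0.019 0.003 0.272] [ 0.0003 -0.0413 -0.0008] deg 14.9 at [ 0.5737 -0.1179  0.0803] t 7.32
 row [-0.019  0.003  0.417] [ 0.0003 -0.0413 -0.0008] deg 14.9 at [ 0.5737 -0.1179  0.0803] t 7.32
```

```bash
python3 -m creep '[[0.01,0,0.1,0,-0.02,0,-0.2],[0.02,0,0.2,0,-0.041,0,-0.2],[0.02,0.003,0.272,0,-0.041,0,-0.2],[0,0.003,0.34,0,-0.041,0,-0.2],[-0.019,0.003,0.417,0,-0.041,0,-0.2],[-0.019,0.003,0.417,0,-0.041,0,-0.2],[-0.019,0.003,0.417,0,-0.041,0,0.3],[-0.019,0.003,0.417,0,-0.041,0,1]]' 100
python3 -m creep '[[0,0,0,0,0,0,1],[0,0,0,0,0,0,1],[0,0,0,0,0,0,1],[0,0,0,0,0,0,1]]' 100
python3 - <<'E'
from h import *
plan(*grasp2(np.array([.5044,-.108]),-7.5,19,15))
o=robot.observe();plan(o['eef_pos']+[0,0,.2])
E
```

```text
clock: 7.98
eef_pos: [0.5381, -0.1135, 0.0089]
eef_rot: [[-0.958, 0.137, -0.253], [0.133, 0.991, 0.034], [0.255, -0.001, -0.967]]
wrist_force: [-0.4, -0.6, -0.5]
gripper_width: 0.329
finger_force: 0.0
clock: 8.32
eef_pos: [0.5385, -0.1134, 0.0085]
eef_rot: [[-0.957, 0.137, -0.255], [0.132, 0.991, 0.035], [0.257, -0.0, -0.966]]
wrist_force: [-0.9, 1.9, 15.1]
gripper_width: 0.204
finger_force: 98.5
 row [0.01  0.004 0.015] [ 0.0002  0.0003 -0.001 ] deg 0.4 at [ 0.5385 -0.1134  0.0085] t 8.32
 row [ 0.257 -0.    -0.966] [0. 0. 0.] deg 0.0 at [ 0.5385 -0.1134  0.0085] t 8.32
```

```bash
python3 -m creep '[[0.03,0,-0.1,0,0,0,1],[0.08,0,-0.3,0,0,0,1],[0.13,0,-0.5,0,0,0,1],[0.18,0,-0.7,0,0,0,1],[0.24,0,-0.9,0,0,0,1],[0.257,0,-0.966,0,0,0,1],[0.257,0,-0.966,0,0,0,1]]' 100
cat >> h.py <<'E'
def Rplace(pitch=15):
    s,c=np.sin(np.radians(pitch)),np.cos(np.radians(pitch));z=XR*c-np.array([0,0,s]);return np.stack([np.cross(YR,z),YR,z],1)
E
python3 - <<'E'
from h import *
plan(rk(.002,.075,.25),Rplace()); print(robot.observe()['gripper_width'],np.round(robot.observe()['joint_pos'],3))
E
```

```text
clock: 8.9
eef_pos: [0.5402, -0.1141, 0.21]
eef_rot: [[-0.959, 0.137, -0.249], [0.133, 0.991, 0.033], [0.251, -0.002, -0.968]]
wrist_force: [0.7, -0.0, -3.2]
gripper_width: 0.201
finger_force: 98.9
 row [ 0.712  1.871 -0.025] [-0.0703 -0.2346 -0.1201] deg 98.2 at [ 0.5402 -0.1141  0.21  ] t 8.9
0.20111095981854166 [-0.299  0.578  0.308  1.552 -0.042 -0.156]
```

```bash
python3 -m creep '[[0.1,0.1,-0.05,-0.005,-0.017,-0.009,1],[0.2,0.2,-0.1,-0.01,-0.034,-0.017,1],[0.3,0.3,-0.1,-0.015,-0.05,-0.026,1],[0.4,0.45,-0.1,-0.02,-0.067,-0.034,1],[0.5,0.6,-0.1,-0.025,-0.084,-0.043,1],[0.55,0.75,-0.1,-0.03,-0.1,-0.051,1],[0.6,0.9,-0.1,-0.035,-0.117,-0.06,1],[0.6,0.95,-0.1,-0.035,-0.117,-0.06,1]]' 100
python3 - <<'E'
from h import *
plan(rk(.002,.075,.25),Rplace()); print(robot.observe()['gripper_width'],np.round(robot.observe()['joint_pos'],3))
E
```

```text
clock: 9.57
eef_pos: [0.4398, 0.0942, 0.2443]
eef_rot: [[-0.87, -0.249, 0.426], [-0.14, 0.952, 0.272], [-0.473, 0.177, -0.863]]
wrist_force: [-3.9, -0.1, -7.0]
gripper_width: 0.2
finger_force: 98.7
 row [-0.211  0.847  0.256] [-0.0333 -0.1208 -0.0626] deg 50.4 at [0.4398 0.0942 0.2443] t 9.57
0.19965752603460463 [-0.176 -0.266 -0.714  0.716  0.349 -0.313]
```

```bash
python3 -m creep '[[-0.03,0.12,0.03,-0.005,-0.017,-0.009,1],[-0.06,0.24,0.07,-0.01,-0.034,-0.018,1],[-0.09,0.36,0.11,-0.014,-0.052,-0.027,1],[-0.12,0.48,0.15,-0.019,-0.069,-0.036,1],[-0.15,0.6,0.18,-0.024,-0.086,-0.045,1],[-0.18,0.72,0.22,-0.029,-0.104,-0.054,1],[-0.211,0.847,0.256,-0.033,-0.121,-0.063,1],[-0.211,0.847,0.256,-0.033,-0.121,-0.063,1]]' 100
python3 -m creep '[[0,0,0,0,0,0,1],[0,0,0,0,0,0,1]]' >/dev/null
python3 - <<'E'
from h import *
plan(rk(.002,.075,.25),Rplace()); print(robot.observe()['gripper_width'],np.round(robot.observe()['joint_pos'],3))
im,d=robot.snapshot('scene');save('s1.png',im[60:360,200:600])
E
```

```text
clock: 10.23
eef_pos: [0.5247, 0.2692, 0.3441]
eef_rot: [[-0.329, -0.624, 0.708], [-0.243, 0.781, 0.575], [-0.912, 0.017, -0.409]]
wrist_force: [0.7, -1.0, -4.3]
gripper_width: 0.198
finger_force: 99.1
 row [ 0.524  0.235 -0.028] [ 0.0034 -0.0262 -0.0021] deg 9.5 at [0.5245 0.2671 0.3422] t 10.4
0.19842842242848158 [ 0.085 -0.299 -1.02  -0.22   0.534 -0.251]
```

View pics/s1.png

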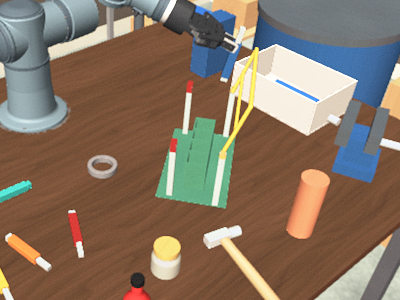

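```bash
cat > kin.py <<'E'
import numpy as np
from scipy.optimize import least_squares
LIM=np.array([[-2.72,2.72],[-.84,1.66],[-1.02,1.22],[-1.77,2.12],[-1.37,1.28],[-3.14,3.14]])
D=[([1.0717,.3773,.081,1.2744,0],[.218,.5321,.2313]),([.306,.384,.404,1.585,0],[.5255,.2323,.3529]),([-.216,.211,-.031,1.333,-.002],[.4943,-.0446,.2766]),
([-.274,1.009,.667,1.752,-.069],[.5726,-.1173,.0765]),([-.299,.578,.308,1.552,-.042],[.5402,-.1141,.21]),([-.176,-.266,-.714,.716,.349],[.4398,.0942,.2443]),([.085,-.299,-1.02,-.22,.534],[.5245,.2671,.3422])]
def fk(p,q):
    h,r0,a,al,b,be,d,L=p;j1,j2,j3,j4,j5=q[:5];f=j2-j3+j4
    r=r0+a*np.sin(j2+al)+b*np.cos(j2-j3+be)+d*np.cos(f);z=h+a*np.cos(j2+al)-b*np.sin(j2-j3+be)-d*np.sin(f)
    t=np.array([np.cos(f)*np.cos(j5),np.sin(j5),-np.sin(f)*np.cos(j5)]);P=np.array([r,0,z])+L*t
    c,s=np.cos(j1),np.sin(j1);Rz=np.array([[c,-s,0],[s,c,0],[0,0,1]]);return Rz@P,Rz@t
s=least_squares(lambda p:np.concatenate([*[fk(p,q)[0]-x for q,x in D],1e-3*(p-[.2,0,.35,0,.35,0,.1,.2])]),[.2,0,.35,0,.35,0,.1,.2])
P=s.x
def ik(pos,z,q0=None):
    best=None
    for g in ([.3,.2,-.5,.7,.3],[.1,-.3,-.9,.2,.5],[.2,.8,.3,.8,.3],[.2,0,-.5,0,0]):
        def e(q):
            x,t=fk(P,q);return np.concatenate([(x-pos)*1000,(t-z)*300])
        r=least_squares(e,g,bounds=(LIM[:5,0],LIM[:5,1]))
        if best is None or r.cost<best.cost: best=r
    return best.x,np.sqrt(2*best.cost)
E
python3 - <<'E'
from kin import *; from h import *
print(np.round(P,3),np.round(s.fun[:-8]*1000,1))
for y in(.075,.025,-.025,-.075):
  for pitch in(15,30,45):
    for yaw in(-30,0,30,45,60):
      a=np.radians(37.5+yaw);z=np.array([np.cos(a)*np.cos(np.radians(pitch)),np.sin(a)*np.cos(np.radians(pitch)),-np.sin(np.radians(pitch))])
      out=[]
      for h in(.11,.21):
        q,er=ik(rk(0,y,h),z);out.append(er)
      if max(out)<60: print(y,pitch,yaw,np.round(out,1),np.round(q,2))
E
```

```text
[ 0.254 -0.009  0.504 -0.014  0.404 -0.217  0.031  0.433] [ 56.4 -28.7  -2.   17.2 -60.9   2.2 -13.9 -61.7  -2.2 -18.5 -69.4   0.7
 -20.7 -65.   -0.3  -1.9 -21.8  -0.5  -1.6  -1.6   2. ]
0.075 15 30 [15.4  9.3] [-0.35  0.33 -1.02  0.12  1.28]
0.075 15 45 [0. 0.] [-0.34  0.52 -0.73  0.97  1.24]
0.075 15 60 [0. 0.] [-0.27  0.67 -0.44  1.43  1.1 ]
0.075 30 -30 [51.4 23.6] [ 1.22 -0.04 -1.02  0.02 -0.88]
0.075 30 30 [5.7 0. ] [-0.23  0.11 -0.94  0.24  1.02]
0.075 30 45 [0. 0.] [-0.24  0.3  -0.69  0.76  1.04]
0.075 30 60 [0. 0.] [-0.19  0.47 -0.42  1.18  0.96]
0.075 45 -30 [9.2 0. ] [ 1.   -0.13 -0.9   0.23 -0.57]
0.075 45 0 [33.8  0. ] [ 0.39 -0.25 -0.99  0.06  0.18]
0.075 45 30 [0. 0.] [-0.03 -0.   -0.77  0.45  0.72]
0.075 45 45 [0. 0.] [-0.07  0.16 -0.59  0.76  0.78]
0.075 45 60 [0. 0.] [-0.06  0.32 -0.38  1.06  0.77]
0.025 15 30 [8. 8.] [-0.43  0.39 -0.91  0.4   1.28]
0.025 15 45 [0. 0.] [-0.4   0.58 -0.61  1.15  1.2 ]
0.025 15 60 [0. 0.] [-0.32  0.73 -0.31  1.55  1.05]
0.025 30 30 [0. 0.] [-0.32  0.19 -0.84  0.41  1.04]
0.025 30 45 [0. 0.] [-0.3   0.37 -0.58  0.91  1.02]
0.025 30 60 
[... 843 characters left out ...]
.78]
-0.025 45 60 [0. 0.] [-0.19  0.45 -0.18  1.24  0.73]
-0.075 15 30 [0. 0.] [-0.54  0.54 -0.67  0.85  1.27]
-0.075 15 45 [0. 0.] [-0.49  0.7  -0.36  1.42  1.13]
-0.075 15 60 [0. 0.] [-0.41  0.85 -0.04  1.76  0.98]
-0.075 30 0 [44.9 17.8] [-0.29 -0.01 -1.02 -0.16  0.79]
-0.075 30 30 [0. 0.] [-0.44  0.34 -0.63  0.69  1.05]
-0.075 30 45 [0. 0.] [-0.41  0.51 -0.35  1.16  0.98]
-0.075 30 60 [0. 0.] [-0.35  0.68 -0.06  1.51  0.88]
-0.075 45 -30 [16.9  0. ] [ 0.44 -0.16 -0.93  0.04 -0.22]
-0.075 45 0 [0. 0.] [-0.1  -0.08 -0.86  0.17  0.51]
-0.075 45 30 [0. 0.] [-0.29  0.22 -0.52  0.73  0.78]
-0.075 45 45 [0. 0.] [-0.28  0.38 -0.3   1.05  0.77]
-0.075 45 60 [0. 0.] [-0.25  0.53 -0.06  1.33  0.72]
```

```bash
python3 - <<'E'
import re
t=open('kin.py').read()
i=t.index('s=least_squares');j=t.index('P=s.x')
t=t[:i]+'''def fit():
    rng=np.random.default_rng(0);b=None
    for k in range(60):
        x0=rng.uniform([.1,-.1,.1,-3,.1,-3,-.1,.1],[.4,.1,.5,3,.5,3,.2,.4])
        s=least_squares(lambda p:np.concatenate([*[fk(p,q)[0]-x for q,x in D],1e-3*(p-[.25,0,.35,0,.35,0,.1,.2])]),x0)
        if b is None or s.cost<b.cost: b=s
    return b
s=fit()
'''+t[j:]
open('kin.py','w').write(t)
E
cat > chk.py <<'E'
from kin import *; from h import *
print(np.round(P,3),np.round(s.fun[:-8]*1000,1))
for y in(.075,.025,-.025,-.075):
  for pitch in(15,30,45):
    for yaw in(-30,0,20,40):
      a=np.radians(37.5+yaw);z=np.array([np.cos(a)*np.cos(np.radians(pitch)),np.sin(a)*np.cos(np.radians(pitch)),-np.sin(np.radians(pitch))])
      out=[];
      for h in(.11,.21):
        q,er=ik(rk(0,y,h),z);out.append(er)
      if max(out)<20: print(y,pitch,yaw,np.round(out,1),np.round(q,2))
E
python3 chk.py
```

```text
[ 0.254 -0.009  0.504 -0.014  0.404 -0.217  0.031  0.433] [ 56.4 -28.7  -2.   17.2 -60.9   2.2 -13.9 -61.7  -2.2 -18.5 -69.4   0.7
 -20.7 -65.   -0.3  -1.9 -21.8  -0.5  -1.6  -1.6   2. ]
0.075 15 40 [0. 0.] [-0.35  0.47 -0.83  0.73  1.28]
0.075 30 40 [0. 0.] [-0.24  0.24 -0.77  0.6   1.05]
0.075 45 -30 [9.2 0. ] [ 1.   -0.13 -0.9   0.23 -0.57]
0.075 45 20 [3.1 0. ] [ 0.06 -0.11 -0.87  0.28  0.61]
0.075 45 40 [0. 0.] [-0.06  0.11 -0.65  0.66  0.77]
0.025 15 40 [0. 0.] [-0.41  0.53 -0.71  0.96  1.25]
0.025 30 40 [0. 0.] [-0.31  0.31 -0.67  0.76  1.04]
0.025 45 -30 [16.1  0. ] [ 0.82 -0.16 -0.93  0.15 -0.47]
0.025 45 20 [0. 0.] [-0.07 -0.04 -0.81  0.36  0.67]
0.025 45 40 [0. 0.] [-0.15  0.18 -0.57  0.76  0.78]
-0.025 15 20 [10.1  5.3] [-0.49  0.35 -1.02 -0.09  1.28]
-0.025 15 40 [0. 0.] [-0.46  0.59 -0.59  1.13  1.21]
-0.025 30 20 [0. 0.] [-0.37  0.14 -0.91  0.19  1.01]
-0.025 30 40 [0. 0.] [-0.37  0.38 -0.56  0.89  1.03]
-0.025 45 -30 [18.8  0. ] [ 0.63 -0.17 -0.94  0.09 -0.35]
-0.025 45 0 [13.6  0. ] [ 0.03 -0.15 -0.92  0.12  0.43]
-0.025 45 20 [0. 0.] [-0.18  0.04 -0.74  0.44  0.71]
-0.025 45 40 [0. 0.] [-0.23  0.25 -0.48  0.85  0.79]
-0.075 15 20 [8.3 8.3] [-0.54  0.4  -0.89  0.17  1.28]
-0.075 15 40 [0. 0.] [-0.51  0.65 -0.46  1.27  1.18]
-0.075 30 20 [0. 0.] [-0.44  0.22 -0.8   0.33  1.03]
-0.075 30 40 [0. 0.] [-0.43  0.46 -0.44  1.02  1.01]
-0.075 45 -30 [16.9  0. ] [ 0.44 -0.16 -0.93  0.04 -0.22]
-0.075 45 0 [0. 0.] [-0.1  -0.08 -0.86  0.17  0.51]
-0.075 45 20 [0. 0.] [-0.26  0.11 -0.65  0.52  0.74]
-0.075 45 40 [0. 0.] [-0.29  0.32 -0.37  0.94  0.78]
```

```bash
sed -i 's/h,r0,a,al,b,be,d,L=p/h,r0,a,al,b,be,d,L,e=p/; s/P=np.array(\[r,0,z\])/P=np.array([r,e,z])/; s/\[.1,-.1,.1,-3,.1,-3,-.1,.1\],\[.4,.1,.5,3,.5,3,.2,.4\]/[.1,-.1,.1,-.5,.1,-1,-.1,.1,0],[.4,.1,.5,.5,.5,1,.2,.4,.1]/; s/\[.25,0,.35,0,.35,0,.1,.2\]/[.25,0,.35,0,.35,0,.1,.2,.06]/' kin.py; sed -i 's/:-8\]/:-9]/' chk.py; python3 chk.py
```

```text
[ 0.26  -0.001  0.498  0.     0.391 -0.188  0.138  0.311  0.063] [ 0.1  0.  -0.   0.1  0.1  0.1 -0.1  0.3 -0.2  0.1 -0.3  0.  -0.2  0.2
 -0.   0.  -0.1  0.2  0.   0.  -0.1]
0.075 15 40 [8.6 8.6] [-0.21  0.27 -0.81  0.45  1.28]
0.075 30 40 [0. 0.] [-0.13  0.14 -0.74  0.54  1.04]
0.075 45 -30 [19.7  0. ] [ 0.62 -0.16 -0.94  0.07 -0.34]
0.075 45 20 [2.8 0. ] [ 0.07 -0.12 -0.86  0.29  0.6 ]
0.075 45 40 [0. 0.] [-0.01  0.08 -0.62  0.67  0.76]
0.025 15 40 [6.1 6.1] [-0.29  0.4  -0.62  0.81  1.28]
0.025 30 40 [0. 0.] [-0.22  0.23 -0.62  0.71  1.05]
0.025 45 20 [0. 0.] [-0.04 -0.06 -0.8   0.37  0.66]
0.025 45 40 [0. 0.] [-0.1   0.15 -0.53  0.77  0.78]
-0.025 15 40 [0. 0.] [-0.35  0.52 -0.47  1.05  1.28]
-0.025 30 20 [3.4 0. ] [-0.26  0.04 -0.91  0.14  0.97]
-0.025 30 40 [0. 0.] [-0.29  0.32 -0.49  0.87  1.04]
-0.025 45 0 [13.2  0. ] [-0.01 -0.14 -0.91  0.13  0.45]
-0.025 45 20 [0. 0.] [-0.14  0.01 -0.72  0.45  0.7 ]
-0.025 45 40 [0. 0.] [-0.18  0.22 -0.43  0.87  0.78]
-0.075 15 20 [3.3 0. ] [-0.41  0.24 -0.97 -0.17  1.27]
-0.075 15 40 [0. 0.] [-0.41  0.61 -0.31  1.26  1.25]
-0.075 30 20 [0. 0.] [-0.33  0.12 -0.8   0.27  1.  ]
-0.075 30 40 [0. 0.] [-0.35  0.41 -0.36  1.01  1.03]
-0.075 45 0 [0. 0.] [-0.11 -0.08 -0.85  0.18  0.51]
-0.075 45 20 [0. 0.] [-0.22  0.08 -0.63  0.53  0.73]
-0.075 45 40 [0. 0.] [-0.25  0.3  -0.33  0.97  0.79]
```

```bash
cat > chk2.py <<'E'
from kin import *; from h import *
import sys
def tz(pitch,yaw):
    a,p=np.radians(37.5+yaw),np.radians(pitch);return np.array([np.cos(a)*np.cos(p),np.sin(a)*np.cos(p),-np.sin(p)])
def q6(pos,pitch,yaw): return ik(pos,tz(pitch,yaw))
if __name__=='__main__':
  for y,ps,ys in((.075,(15,20,25),(45,52,60)),(.025,(20,30),(10,20,30,40)),(-.025,(30,37),(10,20,25)),(-.075,(37,45),(0,8,-8))):
    for pitch in ps:
      for yaw in ys:
        a=[q6(rk(0,y,h),pitch,yaw) for h in(.11,.23)]
        print(y,pitch,yaw,[round(x[1],1) for x in a],np.round(a[0][0],2))
E
python3 chk2.py
```

```text
0.075 15 45 [np.float64(5.5), np.float64(5.5)] [-0.21  0.58 -0.7   0.57  1.28]
0.075 15 52 [np.float64(0.0), np.float64(0.0)] [-0.2   0.71 -0.5   0.97  1.25]
0.075 15 60 [np.float64(0.0), np.float64(0.0)] [-0.18  0.82 -0.31  1.28  1.17]
0.075 20 45 [np.float64(0.0), np.float64(0.0)] [-0.19  0.51 -0.74  0.48  1.22]
0.075 20 52 [np.float64(0.0), np.float64(0.0)] [-0.18  0.62 -0.55  0.84  1.18]
0.075 20 60 [np.float64(0.0), np.float64(0.0)] [-0.16  0.73 -0.36  1.15  1.12]
0.075 25 45 [np.float64(0.0), np.float64(0.0)] [-0.17  0.45 -0.75  0.45  1.13]
0.075 25 52 [np.float64(0.0), np.float64(0.0)] [-0.16  0.54 -0.58  0.76  1.11]
0.075 25 60 [np.float64(0.0), np.float64(0.0)] [-0.14  0.65 -0.4   1.05  1.06]
0.025 20 10 [np.float64(82.2), np.float64(53.0)] [-0.26  0.3  -1.02 -0.22  1.07]
0.025 20 20 [np.float64(42.1), np.float64(19.1)] [-0.28  0.37 -1.02 -0.2   1.16]
0.025 20 30 [np.float64(0.1), np.float64(0.0)] [-0.27  0.41 -1.02 -0.19  1.2 ]
0.025 20 40 [np.float64(0.0), np.float64(0.0)] [-0.27  0.52 -0.72  0.47  1.22]
0.025 30 10 [np.float64(57.6), np.float64(19.7)] [-0.13  0.16 -1.02 -
[... 510 characters left out ...]
oat64(18.8), np.float64(0.0)] [-0.16  0.15 -1.02 -0.16  0.73]
-0.025 37 20 [np.float64(0.0), np.float64(0.0)] [-0.21  0.21 -0.96 -0.04  0.84]
-0.025 37 25 [np.float64(0.0), np.float64(0.0)] [-0.22  0.25 -0.88  0.12  0.88]
-0.075 37 0 [np.float64(25.7), np.float64(0.0)] [-0.18  0.15 -1.02 -0.23  0.64]
-0.075 37 8 [np.float64(5.0), np.float64(0.0)] [-0.23  0.19 -1.02 -0.22  0.75]
-0.075 37 -8 [np.float64(42.1), np.float64(0.0)] [-0.1   0.11 -1.02 -0.25  0.49]
-0.075 45 0 [np.float64(0.0), np.float64(0.0)] [-0.11  0.11 -1.01 -0.17  0.51]
-0.075 45 8 [np.float64(0.0), np.float64(0.0)] [-0.17  0.14 -0.93 -0.02  0.62]
-0.075 45 -8 [np.float64(10.8), np.float64(0.0)] [-0.05  0.08 -1.02 -0.2   0.39]
```

```bash
cat >> h.py <<'E'
def Rp(pitch,yaw):
    a,p=np.radians(37.5+yaw),np.radians(pitch);f=np.array([np.cos(a),np.sin(a),0]);l=np.array([-f[1],f[0],0]);z=f*np.cos(p)-np.array([0,0,np.sin(p)]);return np.stack([np.cross(l,z),l,z],1),f
def place(y,pitch,yaw,fwd,z,tag='',back=0):
    R,f=Rp(pitch,yaw);plan(rk(0,y,z)+f*fwd-R[:,2]*back,R,tag)
E
python3 - <<'E'
from h import *
place(.075,22,50,.007,.25)
E
```

```text
row [ 0.52   0.263 -0.015] [-0.1243 -0.005  -0.0565] deg 49.2 at [0.5244 0.2669 0.3424] t 10.45
```

```bash
python3 -m creep '[[0.05,0.03,0,-0.017,0,-0.008,1],[0.1,0.06,0,-0.034,0,-0.016,1],[0.1,0.06,0,-0.034,0,-0.016,1],[0.1,0.06,0,-0.034,0,-0.016,1]]' 100
python3 - <<'E'
from h import *
place(.075,22,50,.007,.25)
E
```

```text
clock: 10.78
eef_pos: [0.5115, 0.27, 0.3248]
eef_rot: [[-0.266, -0.783, 0.562], [-0.311, 0.622, 0.719], [-0.912, 0.016, -0.409]]
wrist_force: [0.5, 0.5, -4.7]
gripper_width: 0.199
finger_force: 99.3
 row [0.399 0.25  0.034] [-0.0909 -0.005  -0.0414] deg 36.0 at [0.5115 0.27   0.3248] t 10.78
```

```bash
python3 -m creep '[[0.06,0.04,0,-0.017,-0.001,-0.008,1],[0.12,0.08,0.01,-0.034,-0.002,-0.015,1],[0.2,0.13,0.015,-0.05,-0.003,-0.022,1],[0.28,0.18,0.02,-0.067,-0.004,-0.03,1],[0.35,0.22,0.03,-0.08,-0.005,-0.036,1],[0.4,0.25,0.034,-0.091,-0.005,-0.041,1],[0.4,0.25,0.034,-0.091,-0.005,-0.041,1],[0.4,0.25,0.034,-0.091,-0.005,-0.041,1]]' 100
python3 - <<'E'
from h import *
place(.075,22,50,.007,.25);place(.075,22,50,.007,.106,'down')
im,d=robot.snapshot('top');T=im[120:330,40:280];save('t1.png',cv2.resize(T,None,fx=2.5,fy=2.5))
E
```

```text
clock: 11.45
eef_pos: [0.4544, 0.2825, 0.2498]
eef_rot: [[-0.011, -0.999, 0.03], [-0.378, 0.032, 0.925], [-0.926, -0.001, -0.378]]
wrist_force: [-0.1, -0.4, -4.0]
gripper_width: 0.196
finger_force: 99.6
 row [ 0.002 -0.003 -0.007] [ 0.0016 -0.0006  0.0009] deg 0.7 at [0.4544 0.2825 0.2498] t 11.45
down row [ 0.668 -0.002  0.266] [ 0.0016 -0.0006  0.0009] deg 0.7 at [0.4544 0.2825 0.2498] t 11.45
```

View pics/t1.png

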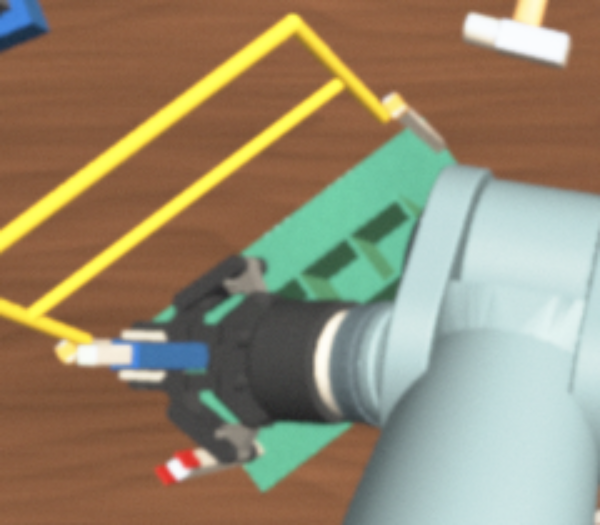

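```bash
cat >> h.py <<'E'
def axis(col,cam='top',lo=.1):
    im,d=robot.snapshot(cam);P=cloud(cam,im,d,mask(im,col));P=P[(P[:,2]>lo)&(P[:,1]>0)&(np.linalg.norm(P[:,:2]-robot.observe()['eef_pos'][:2],axis=1)<.12)]
    c=np.median(P,0);u,s,v=np.linalg.svd(P-P.mean(0));a=v[0]*np.sign(v[0,2]);print(col,len(P),'c',c.round(3),'axis',a.round(3),'tilt',np.degrees(np.arccos(a[2])).round(1),'z',P[:,2].min().round(3),P[:,2].max().round(3))
E
python3 -c "
from h import *
axis('blue');axis('blue','scene')"
```

```text
blue 286 c [0.455 0.268 0.225] axis [-0.01   0.136  0.991] tilt 7.9 z 0.179 0.287
blue 210 c [0.464 0.265 0.204] axis [-0.053 -0.166  0.985] tilt 10.1 z 0.171 0.294
```

```bash
python3 -m creep '[[0.1,0,0.04,0,0,0,1],[0.2,0,0.08,0,0,0,1],[0.3,0,0.12,0,0,0,1],[0.4,0,0.16,0,0,0,1],[0.5,0,0.2,0,0,0,1],[0.6,0,0.24,0,0,0,1],[0.668,0,0.266,0,0,0,1],[0.668,0,0.266,0,0,0,1]]' 100
python3 -c "
from h import *
place(.075,22,50,.007,.106,'down')"
```

```text
clock: 12.27
eef_pos: [0.4538, 0.2822, 0.1058]
eef_rot: [[-0.012, -0.999, 0.035], [-0.377, 0.037, 0.926], [-0.926, -0.002, -0.377]]
wrist_force: [0.5, 0.2, -4.4]
gripper_width: 0.212
finger_force: 65.2
down row [ 0.001 -0.005 -0.005] [ 0.0009 -0.0004  0.0007] deg 0.4 at [0.4538 0.2822 0.1058] t 12.27
```

```bash
python3 -m creep '[[0,0,0,0,0,0,0.2],[0,0,0,0,0,0,0.2],[0,0,0,0,0,0,0.2],[0,0,-0.1,0,0,0,0.2],[-0.05,0,-0.2,0,0,0,0.2],[-0.2,0,-0.35,0,0,0,0.2],[-0.4,0,-0.5,0,0,0,0.2],[-0.5,0,-0.6,0,0,0,0.2]]' 100
python3 - <<'E'
from h import *
axis('blue','top',.03);axis('blue','scene',.03)
plan([.47,-.16,.29],down(160))
E
```

```text
clock: 12.93
eef_pos: [0.4526, 0.2076, 0.249]
eef_rot: [[-0.009, -0.999, 0.038], [-0.373, 0.038, 0.927], [-0.928, -0.006, -0.373]]
wrist_force: [1.3, 0.3, -0.1]
gripper_width: 0.402
finger_force: 0.0
blue 192 c [0.456 0.275 0.079] axis [0.042 0.249 0.968] tilt 14.6 z 0.034 0.11
blue 110 c [0.462 0.279 0.091] axis [0.134 0.206 0.969] tilt 14.2 z 0.069 0.111
 row [ 0.504 -0.151 -1.766] [0.1737 0.1294 0.2597] deg 121.8 at [0.4553 0.2062 0.2512] t 13.03
```

Blue is standing in its socket. Red is next.

```bash
python3 -m creep '[[0,0,-0.1,0.02,0.01,0.0,-0.2],[0.03,0,-0.25,0.03,0.015,0.02,-0.2],[0.07,-0.02,-0.4,0.04,0.025,0.03,-0.2],[0.1,-0.04,-0.55,0.05,0.035,0.05,-0.2],[0.15,-0.06,-0.7,0.06,0.045,0.07,-0.2],[0.2,-0.07,-0.8,0.067,0.05,0.087,-0.2],[0.25,-0.08,-0.9,0.075,0.055,0.11,-0.2],[0.25,-0.08,-0.95,0.075,0.055,0.11,-0.2]]' 100
python3 -c "
from h import *
plan([.47,-.19,.29],down(154))"
```

```text
clock: 13.7
eef_pos: [0.4614, 0.0105, 0.2707]
eef_rot: [[-0.693, -0.643, 0.326], [-0.378, 0.709, 0.595], [-0.614, 0.289, -0.734]]
wrist_force: [0.3, 0.6, -0.8]
gripper_width: 0.594
finger_force: 0.0
 row [ 0.29  -0.711 -0.654] [0.1035 0.0692 0.1641] deg 74.1 at [0.4614 0.0105 0.2707] t 13.7
```

```bash
python3 -m creep '[[0.04,-0.1,-0.09,0.009,0.006,0.014,-0.2],[0.08,-0.2,-0.18,0.018,0.012,0.029,-0.2],[0.12,-0.3,-0.28,0.028,0.019,0.044,-0.2],[0.16,-0.4,-0.37,0.038,0.025,0.06,-0.2],[0.21,-0.5,-0.47,0.047,0.032,0.075,-0.2],[0.25,-0.6,-0.56,0.056,0.037,0.089,-0.2],[0.29,-0.711,-0.654,0.065,0.043,0.103,-0.2],[0.29,-0.711,-0.654,0.073,0.049,0.116,-0.2]]' 100
python3 -m creep '[[0,0,0,0,0,0,-0.2],[0,0,0,0,0,0,-0.2]]' >/dev/null
python3 -c "
from h import *
b=look('red');look('orange');look('yellow')
plan(*grasp2(*b[:2],19,15,up=.06))"
```

```text
clock: 14.37
eef_pos: [0.4722, -0.1924, 0.2901]
eef_rot: [[-0.975, 0.136, 0.178], [0.162, 0.977, 0.14], [-0.155, 0.165, -0.974]]
wrist_force: [0.9, -0.2, -0.6]
gripper_width: 0.601
finger_force: 0.0
red 1884 [ 493.3 -185.8] 91.8 20.3 -25.8 ztop 0.0205
orange 494 [ 472.4 -311.5] 91.4 21.3 9.8 ztop 0.0176
yellow 1869 [ 498.3 -392.8] 87.4 20.1 -8.7 ztop 0.0207
 row [-0.164 -0.245  1.136] [0.0246 0.0613 0.0528] deg 30.4 at [ 0.4702 -0.1872  0.2886] t 14.68
```

```bash
python3 -m creep '[[-0.03,-0.04,0.15,0.005,0.013,0.011,-0.2],[-0.06,-0.08,0.3,0.01,0.026,0.022,-0.2],[-0.09,-0.13,0.45,0.015,0.039,0.033,-0.2],[-0.12,-0.17,0.6,0.02,0.05,0.043,-0.2],[-0.14,-0.2,0.75,0.0246,0.0613,0.0528,-0.2],[-0.15,-0.23,0.9,0.0246,0.0613,0.0528,-0.2],[-0.16,-0.24,0.98,0.0246,0.0613,0.0528,-0.2],[-0.16,-0.24,0.98,0.0246,0.0613,0.0528,-0.2]]' 100
python3 -m creep '[[0,0,0,0,0,0,-0.2]]' >/dev/null
python3 -c "
from h import *
b=look('red')
plan(*grasp2(*b[:2],19,15,ext=.004))"
```

```text
clock: 15.35
eef_pos: [0.5281, -0.2094, 0.0895]
eef_rot: [[-0.867, 0.436, -0.24], [0.42, 0.9, 0.117], [0.267, 0.001, -0.964]]
wrist_force: [0.8, 0.8, 0.1]
gripper_width: 0.601
finger_force: 0.0
red 5481 [ 493.8 -185.8] 90.9 19.7 -25.6 ztop 0.0208
 row [-0.06   0.036  0.444] [ 0.0001 -0.     -0.0008] deg 0.3 at [ 0.5298 -0.211   0.0955] t 15.48
```

```bash
python3 -m creep '[[-0.03,0.02,0.1,0,0,0,-0.2],[-0.06,0.036,0.2,0,0,0,-0.2],[-0.06,0.036,0.3,0,0,0,-0.2],[-0.06,0.036,0.4,0,0,0,-0.2],[-0.06,0.036,0.445,0,0,0,-0.2],[-0.06,0.036,0.445,0,0,0,-0.2],[-0.06,0.036,0.445,0,0,0,0.3],[-0.06,0.036,0.445,0,0,0,1]]' 100
python3 -m creep '[[0,0,0,0,0,0,1],[0,0,0,0,0,0,1],[0,0,0,0,0,0,1],[0,0,0,0,0,0,1],[0.03,0,-0.1,0,0,0,1],[0.08,0,-0.3,0,0,0,1],[0.13,0,-0.5,0,0,0,1],[0.18,0,-0.7,0,0,0,1]]' 100
python3 -m creep '[[0,0,-0.15,-0.005,-0.017,-0.009,1],[0,0,-0.3,-0.01,-0.034,-0.017,1],[0,0,-0.3,-0.01,-0.034,-0.017,1]]' 100
python3 -c "
from h import *
place(.025,22,40,.007,.25)"
```

```text
clock: 16.15
eef_pos: [0.5244, -0.2004, 0.0077]
eef_rot: [[-0.87, 0.437, -0.23], [0.422, 0.9, 0.111], [0.255, -0.001, -0.967]]
wrist_force: [-0.1, 0.6, 0.4]
gripper_width: 0.327
finger_force: 0.0
clock: 16.82
eef_pos: [0.5242, -0.2, 0.1518]
eef_rot: [[-0.869, 0.436, -0.234], [0.422, 0.9, 0.112], [0.259, -0.001, -0.966]]
wrist_force: [0.8, -0.9, -3.9]
gripper_width: 0.202
finger_force: 98.4
clock: 17.07
eef_pos: [0.5414, -0.2094, 0.2171]
eef_rot: [[-0.938, 0.346, 0.003], [0.345, 0.935, 0.079], [0.025, 0.075, -0.997]]
wrist_force: [-0.9, -0.5, -2.1]
gripper_width: 0.199
finger_force: 98.7
 row [1.039 2.025 0.013] [-0.1476 -0.1318 -0.2416] deg 112.4 at [ 0.5414 -0.2094  0.2171] t 17.07
```

```bash
cat > way.py <<'E'
from kin import *; from h import *
from scipy.spatial.transform import Slerp
def way(pos,R,n):
    """split the move to pos,R into n straight parts, print each leg as rows relative to its own start, with reach check"""
    o=robot.observe();p0=np.array(o['eef_pos']);R0=np.array(o['eef_rot'])
    S=Slerp([0,1],Ro.from_matrix([R0,R]));pr,Rr=p0,R0
    for k in range(1,n+1):
        t=k/n;p=p0+(pos-p0)*t;Rk=S(t).as_matrix();er=ik(p,Rk[:,2])[1]
        w=Ro.from_matrix(Rr.T@Rk).as_rotvec();print(k,np.round(Rr.T@(p-pr)/.2,3),np.round(w/2/np.pi,4),'deg',np.degrees(np.linalg.norm(w)).round(1),'pos',p.round(3),'ikerr',er.round(1));pr,Rr=p,Rk
def wplace(y,pitch,yaw,fwd,z,n):
    R,f=Rp(pitch,yaw);way(rk(0,y,z)+f*fwd,R,n)
E
python3 -c "
from way import *
wplace(.025,22,40,.007,.25,3)"
```

```text
1 [0.346 0.675 0.004] [-0.0492 -0.0439 -0.0805] deg 37.5 pos [ 0.523 -0.059  0.228] ikerr 0.0
2 [0.002 0.737 0.181] [-0.0492 -0.0439 -0.0805] deg 37.5 pos [0.505 0.091 0.239] ikerr 0.0
3 [-0.254  0.573  0.427] [-0.0492 -0.0439 -0.0805] deg 37.5 pos [0.486 0.241 0.25 ] ikerr 0.0
```

```bash
python3 -m creep '[[0.05,0.1,-0.05,-0.008,-0.007,-0.013,1],[0.1,0.2,-0.1,-0.016,-0.014,-0.027,1],[0.17,0.34,-0.15,-0.025,-0.022,-0.04,1],[0.24,0.47,-0.2,-0.033,-0.029,-0.054,1],[0.3,0.58,-0.25,-0.041,-0.036,-0.067,1],[0.346,0.675,-0.3,-0.049,-0.044,-0.08,1],[0.346,0.675,-0.3,-0.049,-0.044,-0.08,1]]' 100
python3 -c "
from way import *
wplace(.025,22,40,.007,.28,2)"
```

```text
clock: 17.65
eef_pos: [0.5192, -0.0598, 0.282]
eef_rot: [[-0.942, -0.187, 0.28], [-0.081, 0.933, 0.35], [-0.327, 0.307, -0.894]]
wrist_force: [-1.4, -0.2, -3.9]
gripper_width: 0.199
finger_force: 98.7
1 [0.017 0.716 0.245] [-0.0481 -0.0443 -0.0819] deg 37.7 pos [0.503 0.091 0.281] ikerr 0.0
2 [-0.217  0.55   0.473] [-0.0481 -0.0443 -0.0819] deg 37.7 pos [0.486 0.241 0.28 ] ikerr 0.0
```

```bash
python3 -m creep '[[0,0.12,0.04,-0.008,-0.007,-0.014,1],[0,0.24,0.08,-0.016,-0.015,-0.027,1],[0,0.36,0.12,-0.024,-0.022,-0.041,1],[0.01,0.48,0.16,-0.032,-0.029,-0.055,1],[0.015,0.6,0.2,-0.04,-0.037,-0.068,1],[0.017,0.716,0.245,-0.048,-0.044,-0.082,1],[0.017,0.716,0.245,-0.048,-0.044,-0.082,1]]' 100
python3 -c "
from way import *
wplace(.025,22,40,.007,.28,1)"
```

```text
clock: 18.23
eef_pos: [0.5025, 0.0906, 0.2765]
eef_rot: [[-0.617, -0.701, 0.358], [-0.361, 0.656, 0.663], [-0.699, 0.28, -0.658]]
wrist_force: [-1.2, -0.9, -4.2]
gripper_width: 0.201
finger_force: 99.0
1 [-0.235  0.555  0.459] [-0.0475 -0.0452 -0.0829] deg 38.1 pos [0.486 0.241 0.28 ] ikerr 0.0
```

```bash
python3 -m creep '[[-0.04,0.09,0.08,-0.008,-0.0075,-0.014,1],[-0.08,0.18,0.15,-0.016,-0.015,-0.028,1],[-0.12,0.27,0.23,-0.024,-0.023,-0.042,1],[-0.16,0.37,0.3,-0.032,-0.03,-0.056,1],[-0.2,0.46,0.38,-0.04,-0.038,-0.07,1],[-0.235,0.555,0.459,-0.0475,-0.045,-0.083,1],[-0.235,0.555,0.459,-0.0475,-0.045,-0.083,1],[-0.235,0.555,0.459,-0.0475,-0.045,-0.083,1]]' 100
python3 -c "
from way import *
place(.025,22,40,.007,.25);place(.025,22,40,.007,.106,'down');axis('red')"
```

```text
clock: 18.9
eef_pos: [0.4897, 0.2393, 0.2812]
eef_rot: [[-0.079, -0.976, 0.203], [-0.371, 0.218, 0.903], [-0.925, -0.004, -0.38]]
wrist_force: [-0.0, -0.6, -4.3]
gripper_width: 0.204
finger_force: 99.2
 row [0.142 0.018 0.065] [-0.0005 -0.0009  0.0005] deg 0.4 at [0.4897 0.2393 0.2812] t 18.9
down row [0.808 0.021 0.338] [-0.0005 -0.0009  0.0005] deg 0.4 at [0.4897 0.2393 0.2812] t 18.9
red 395 c [0.485 0.227 0.259] axis [ 0.586 -0.282  0.759] tilt 40.6 z 0.145 0.324
```

```bash
python3 -c "
from h import *
axis('red','top',.19);axis('red','scene',.19)"
```

```text
red 352 c [0.486 0.226 0.265] axis [0.054 0.122 0.991] tilt 7.6 z 0.206 0.324
red 281 c [0.497 0.224 0.242] axis [0.111 0.06  0.992] tilt 7.3 z 0.205 0.307
```

```bash
python3 -m creep '[[0.12,0.02,0.05,0,0,0,1],[0.24,0.02,0.1,0,0,0,1],[0.36,0.02,0.15,0,0,0,1],[0.48,0.02,0.2,0,0,0,1],[0.6,0.02,0.25,0,0,0,1],[0.72,0.02,0.3,0,0,0,1],[0.808,0.021,0.338,0,0,0,1],[0.808,0.021,0.338,0,0,0,1]]' 100
python3 -m creep '[[0,0,0,0,0,0,1]]'
python3 -c "
from h import *
place(.025,22,40,.007,.106)"
```

```text
clock: 19.72
eef_pos: [0.4868, 0.2407, 0.1049]
eef_rot: [[-0.08, -0.975, 0.205], [-0.37, 0.22, 0.902], [-0.925, -0.004, -0.379]]
wrist_force: [-0.8, -1.0, -4.0]
gripper_width: 0.199
finger_force: 99.2
clock: 19.8
eef_pos: [0.4879, 0.241, 0.1081]
eef_rot: [[-0.076, -0.975, 0.207], [-0.368, 0.22, 0.903], [-0.927, -0.007, -0.376]]
wrist_force: [0.3, -0.1, -3.1]
gripper_width: 0.202
finger_force: 99.2
 row [0.01  0.007 0.004] [-0.001  -0.0002  0.0008] deg 0.5 at [0.4879 0.241  0.1081] t 19.8
```

```bash
python3 -m creep '[[0,0,0,0,0,0,0.2],[0,0,0,0,0,0,0.2],[0,0,0,0,0,0,0.2],[0,0,-0.1,0,0,0,0.2],[-0.05,0,-0.2,0,0,0,0.2],[-0.2,0,-0.35,0,0,0,0.2],[-0.4,0,-0.5,0,0,0,0.2],[-0.5,0,-0.6,0,0,0,0.2]]' 100
python3 - <<'E'
from way import *
for c in('red','blue'):
    for cam in('top','scene'):axis(c,cam,.03)
way(np.array([.46,-.30,.29]),down(180),3)
E
```

```text
clock: 20.47
eef_pos: [0.4705, 0.1697, 0.2493]
eef_rot: [[-0.072, -0.976, 0.207], [-0.368, 0.219, 0.904], [-0.927, -0.011, -0.375]]
wrist_force: [0.3, -0.8, -0.9]
gripper_width: 0.398
finger_force: 0.0
red 119 c [0.486 0.218 0.096] axis [ 0.279 -0.767  0.577] tilt 54.7 z 0.046 0.171
red 99 c [0.494 0.215 0.1  ] axis [ 0.238 -0.815  0.529] tilt 58.1 z 0.079 0.272
blue 193 c [0.456 0.275 0.078] axis [0.039 0.243 0.969] tilt 14.2 z 0.033 0.111
blue 78 c [0.464 0.28  0.092] axis [-0.141  0.085  0.986] tilt 9.5 z 0.071 0.111
1 [ 0.225 -0.154 -0.737] [0.0415 0.0531 0.0629] deg 33.2 pos [0.468 0.013 0.262] ikerr 0.0
2 [ 0.327 -0.441 -0.562] [0.0415 0.0531 0.0629] deg 33.2 pos [ 0.464 -0.144  0.276] ikerr 0.0
3 [ 0.25  -0.676 -0.313] [0.0415 0.0531 0.0629] deg 33.2 pos [ 0.46 -0.3   0.29] ikerr 0.0
```

```bash
python3 -m creep '[[0.03,-0.02,-0.12,0.008,0.01,0.012,-0.2],[0.07,-0.05,-0.25,0.016,0.02,0.025,-0.2],[0.11,-0.08,-0.37,0.024,0.03,0.037,-0.2],[0.15,-0.1,-0.5,0.03,0.04,0.048,-0.2],[0.19,-0.13,-0.62,0.036,0.047,0.056,-0.2],[0.225,-0.154,-0.737,0.0415,0.053,0.063,-0.2]]' 100 >/dev/null
python3 -m creep '[[0.05,-0.07,-0.09,0.008,0.01,0.012,-0.2],[0.11,-0.15,-0.19,0.016,0.02,0.025,-0.2],[0.16,-0.22,-0.28,0.024,0.03,0.037,-0.2],[0.22,-0.3,-0.37,0.03,0.04,0.048,-0.2],[0.27,-0.37,-0.46,0.036,0.047,0.056,-0.2],[0.327,-0.441,-0.562,0.0415,0.053,0.063,-0.2]]' 100 >/dev/null
python3 -m creep '[[0.04,-0.11,-0.05,0.008,0.01,0.012,-0.2],[0.08,-0.22,-0.1,0.016,0.02,0.025,-0.2],[0.13,-0.34,-0.16,0.024,0.03,0.037,-0.2],[0.17,-0.45,-0.2,0.03,0.04,0.048,-0.2],[0.21,-0.56,-0.26,0.036,0.047,0.056,-0.2],[0.25,-0.676,-0.313,0.0415,0.053,0.063,-0.2],[0.25,-0.676,-0.313,0.0415,0.053,0.063,-0.2],[0.25,-0.676,-0.313,0.0415,0.053,0.063,-0.2]]' 100
python3 - <<'E'
from way import *
HUE['orange']=((11,17),)
o=robot.observe();im,d=robot.snapshot('wrist')
m=mask(im,'orange',200,200);print(m.sum());P=cloud('wrist',im,d,m,o);P=P[P[:,2]>.015];print(box(P))
b=look('yellow','w3.png')
E
```

```text
clock: 22.33
eef_pos: [0.4603, -0.2992, 0.2857]
eef_rot: [[-1.0, -0.001, -0.005], [-0.001, 1.0, 0.005], [0.005, 0.005, -1.0]]
wrist_force: [-0.3, -0.5, -0.7]
gripper_width: 0.6
finger_force: 0.0
137
(array([ 471.7, -311.9]), 86.9, 20.2, 10.0)
yellow 1556 [ 498.6 -393.1] 88.7 20.3 -8.7 ztop 0.0208
```

View pics/w3.png

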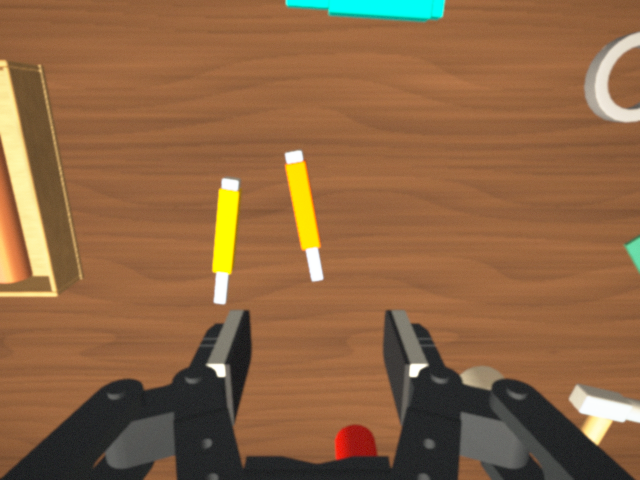

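```bash
python3 - <<'E'
from way import *
for n,b,a,ps in(('o',(.4717,-.3119),10,(22,28,32,36)),('y',(.4986,-.393),-8.7,(10,15,20,25))):
  for p in ps:
    for up in(0,.06):
      pos,R=grasp2(np.array(b),a,19,p,ext=.003,up=up);q,e=ik(pos,R[:,2]);print(n,p,up,e.round(1),q.round(2))
E
```

```text
o 22 0 0.0 [-0.53  0.83  0.19  1.24 -0.24]
o 22 0.06 0.0 [-0.51  0.82  0.34  1.39 -0.24]
o 28 0 0.0 [-0.5   0.92  0.33  1.38 -0.3 ]
o 28 0.06 0.0 [-0.48  0.93  0.51  1.54 -0.29]
o 32 0 0.0 [-0.48  0.98  0.43  1.48 -0.33]
o 32 0.06 0.0 [-0.46  1.02  0.64  1.66 -0.32]
o 36 0 0.0 [-0.47  1.05  0.54  1.58 -0.36]
o 36 0.06 0.0 [-0.44  1.11  0.79  1.78 -0.35]
y 10 0 0.0 [-0.7   0.83  0.26  1.15 -0.09]
y 10 0.06 0.0 [-0.69  0.81  0.38  1.29 -0.09]
y 15 0 0.0 [-0.68  0.91  0.4   1.29 -0.13]
y 15 0.06 0.0 [-0.67  0.91  0.55  1.44 -0.13]
y 20 0 0.0 [-0.66  1.    0.56  1.44 -0.17]
y 20 0.06 0.0 [-0.65  1.03  0.77  1.62 -0.16]
y 25 0 0.0 [-0.65  1.11  0.76  1.61 -0.2 ]
y 25 0.06 0.0 [-0.63  1.21  1.11  1.87 -0.2 ]
```

```bash
python3 - <<'E'
from way import *
for p,y in((39,6),(41,6),(41,3),(43,3)): print(p,y,[q6[1].round(1) for q6 in (ik(rk(0,-.075,h),Rp(p,y)[0][:,2]) for h in(.105,.25))])
plan(*grasp2(np.array([.4717,-.3119]),10,19,32,ext=.001,up=.06))
E
```

```text
39 6 [np.float64(5.9), np.float64(0.0)]
41 6 [np.float64(0.0), np.float64(0.0)]
41 3 [np.float64(7.0), np.float64(0.0)]
43 3 [np.float64(0.4), np.float64(0.0)]
 row [-0.384 -0.019  1.127] [ 0.0086  0.0879 -0.0266] deg 33.2 at [ 0.4594 -0.2983  0.2863] t 22.43
```

```bash
python3 -m creep '[[-0.05,0,0.15,0.0013,0.013,-0.004,-0.2],[-0.1,0,0.3,0.0026,0.03,-0.008,-0.2],[-0.2,0,0.45,0.004,0.045,-0.013,-0.2],[-0.28,-0.01,0.6,0.006,0.06,-0.018,-0.2],[-0.35,-0.015,0.75,0.008,0.075,-0.023,-0.2],[-0.39,-0.019,0.9,0.0086,0.088,-0.0266,-0.2],[-0.4,-0.019,0.99,0.0086,0.088,-0.0266,-0.2],[-0.4,-0.019,0.99,0.0086,0.088,-0.0266,-0.2]]' 100
python3 -m creep '[[0,0,0,0,0,0,-0.2]]' >/dev/null
python3 - <<'E'
from way import *
o=robot.observe();im,d=robot.snapshot('wrist')
m=mask(im,'orange',200,200);P=cloud('wrist',im,d,m,o);P=P[(P[:,2]>.016)];b=box(P);print(len(P),b)
plan(*grasp2(b[0]/1000,b[3],19,32,ext=.001))
E
```

```text
clock: 23.1
eef_pos: [0.5365, -0.299, 0.078]
eef_rot: [[-0.827, -0.175, -0.534], [-0.152, 0.985, -0.087], [0.541, 0.009, -0.841]]
wrist_force: [0.0, -0.5, 0.2]
gripper_width: 0.597
finger_force: 0.0
347 (array([ 473.4, -311.4]), 90.8, 20.1, 9.9)
 row [-0.075  0.014  0.434] [-0.0005  0.0002 -0.0001] deg 0.2 at [ 0.5385 -0.3025  0.0912] t 23.23
```

```bash
python3 -m creep '[[-0.03,0.01,0.08,0,0,0,-0.2],[-0.06,0.014,0.16,0,0,0,-0.2],[-0.075,0.014,0.24,0,0,0,-0.2],[-0.075,0.014,0.3,0,0,0,-0.2],[-0.075,0.014,0.36,0,0,0,-0.2],[-0.075,0.014,0.36,0,0,0,-0.2],[-0.075,0.014,0.36,0,0,0,-0.2]]' 100
python3 - <<'E'
from way import *
plan(*grasp2(np.array([.4734,-.3114]),9.9,19,32,ext=.001))
E
```

```text
clock: 23.82
eef_pos: [0.5137, -0.3054, 0.025]
eef_rot: [[-0.838, -0.172, -0.517], [-0.143, 0.985, -0.095], [0.526, -0.006, -0.85]]
wrist_force: [0.7, -0.1, 0.8]
gripper_width: 0.602
finger_force: 0.0
 row [-0.005  0.005  0.087] [-0.0007  0.0007 -0.0005] deg 0.4 at [ 0.5137 -0.3054  0.025 ] t 23.82
```

```bash
python3 -m creep '[[-0.005,0.005,0.05,0,0,0,-0.2],[-0.005,0.005,0.09,0,0,0,-0.2],[-0.005,0.005,0.09,0,0,0,-0.2],[-0.005,0.005,0.09,0,0,0,0.3],[-0.005,0.005,0.09,0,0,0,1],[-0.005,0.005,0.09,0,0,0,1],[-0.005,0.005,0.09,0,0,0,1],[-0.005,0.005,0.09,0,0,0,1]]' 110
python3 -m creep '[[0,0,0,0,0,0,1],[0.05,0,-0.1,0,0,0,1],[0.15,0,-0.3,0,0,0,1],[0.25,0,-0.5,0,0,0,1],[0.35,0,-0.7,0,0,0,1],[0.35,0,-0.7,0,0,0,1]]' 110
python3 - <<'E'
from way import *
wplace(-.075,41,6,.009,.27,3)
wplace(-.075,41,6,.009,.27,1)
im,d=robot.snapshot('scene');save('s2.png',im[60:420,100:580])
E
```

```text
clock: 24.48
eef_pos: [0.5051, -0.3051, 0.0054]
eef_rot: [[-0.836, -0.173, -0.521], [-0.146, 0.985, -0.094], [0.529, -0.003, -0.848]]
wrist_force: [0.5, 0.4, 5.4]
gripper_width: 0.204
finger_force: 108.7
clock: 24.98
eef_pos: [0.521, -0.3026, 0.1666]
eef_rot: [[-0.839, -0.173, -0.515], [-0.144, 0.985, -0.097], [0.524, -0.007, -0.851]]
wrist_force: [0.1, -0.4, -2.5]
gripper_width: 0.203
finger_force: 108.3
1 [-0.065  0.751 -0.249] [-0.0055 -0.0725 -0.0332] deg 28.8 pos [ 0.531 -0.148  0.201] ikerr 0.0
2 [-0.311  0.718 -0.135] [-0.0055 -0.0725 -0.0332] deg 28.8 pos [0.542 0.007 0.236] ikerr 0.0
3 [-0.47   0.636  0.07 ] [-0.0055 -0.0725 -0.0332] deg 28.8 pos [0.552 0.161 0.27 ] ikerr 0.0
1 [-0.195  2.253 -0.746] [-0.0165 -0.2175 -0.0997] deg 86.3 pos [0.552 0.161 0.27 ] ikerr 0.0
```

View pics/s2.png

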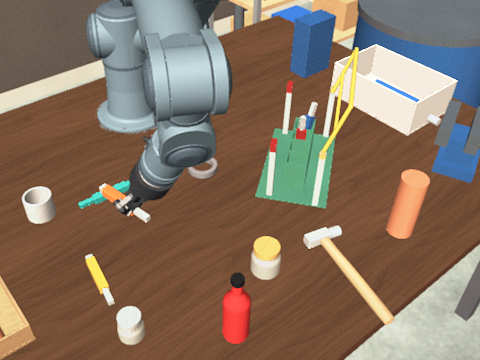

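Blue and red stand in the rack (crop 300–312,115), and orange is held at (120,195). Next I'll carry it over the front catch post.

```bash
cat >> way.py <<'E'
def leg(pos,R,t):
    o=robot.observe();R0=np.array(o['eef_rot']);Rk=Slerp([0,1],Ro.from_matrix([R0,R]))(t).as_matrix()
    print('ikerr',ik(np.array(pos),Rk[:,2])[1].round(1));plan(pos,Rk)
E
python3 -c "
from way import *
leg([.50,-.13,.29],Rp(41,6)[0],.45)"
```

```text
ikerr 0.0
 row [ 0.292  0.865 -0.559] [-0.0074 -0.0978 -0.0449] deg 38.8 at [ 0.5214 -0.3028  0.1655] t 25.03
```

```bash
python3 -m creep '[[0.05,0.12,-0.15,-0.001,-0.016,-0.007,1],[0.1,0.26,-0.3,-0.002,-0.033,-0.015,1],[0.15,0.4,-0.4,-0.004,-0.049,-0.022,1],[0.2,0.55,-0.5,-0.005,-0.065,-0.03,1],[0.25,0.7,-0.56,-0.006,-0.081,-0.037,1],[0.292,0.865,-0.56,-0.0074,-0.098,-0.045,1],[0.292,0.865,-0.56,-0.0074,-0.098,-0.045,1]]' 110
python3 -c "
from way import *
leg([.47,.02,.30],Rp(41,6)[0],.7)"
```

```text
clock: 25.62
eef_pos: [0.488, -0.1224, 0.2831]
eef_rot: [[-0.908, -0.419, 0.013], [-0.413, 0.9, 0.139], [-0.07, 0.121, -0.99]]
wrist_force: [-3.0, 1.1, -4.6]
gripper_width: 0.202
finger_force: 108.3
ikerr 0.0
 row [-0.218  0.689  0.014] [-0.0042 -0.0843 -0.0392] deg 33.5 at [ 0.488  -0.1224  0.2831] t 25.62
```

```bash
python3 -m creep '[[-0.04,0.11,0,-0.001,-0.014,-0.006,1],[-0.07,0.23,0,-0.002,-0.028,-0.013,1],[-0.11,0.34,0,-0.003,-0.042,-0.019,1],[-0.15,0.46,0,-0.003,-0.056,-0.026,1],[-0.18,0.57,0,-0.004,-0.07,-0.033,1],[-0.218,0.689,0,-0.0042,-0.084,-0.039,1],[-0.218,0.689,0,-0.0042,-0.084,-0.039,1]]' 110
python3 -c "
from way import *
wplace(-.075,41,6,.009,.29,1)"
```

```text
clock: 26.2
eef_pos: [0.4738, 0.017, 0.2976]
eef_rot: [[-0.659, -0.621, 0.424], [-0.477, 0.781, 0.402], [-0.581, 0.062, -0.812]]
wrist_force: [-1.5, 1.3, -3.7]
gripper_width: 0.198
finger_force: 108.7
1 [-0.581  0.317  0.487] [-0.0021 -0.0368 -0.0171] deg 14.6 pos [0.552 0.161 0.29 ] ikerr 0.0
```

```bash
python3 -m creep '[[-0.1,0.06,0.08,0,-0.012,-0.006,1],[-0.2,0.11,0.16,-0.001,-0.025,-0.012,1],[-0.3,0.16,0.25,-0.002,-0.037,-0.017,1],[-0.4,0.22,0.33,-0.002,-0.037,-0.017,1],[-0.5,0.27,0.41,-0.002,-0.037,-0.017,1],[-0.581,0.317,0.487,-0.002,-0.037,-0.017,1],[-0.581,0.317,0.487,-0.002,-0.037,-0.017,1],[-0.581,0.317,0.487,-0.002,-0.037,-0.017,1]]' 110
python3 - <<'E'
from way import *
HUE['orange']=((9,17),)
place(-.075,41,6,.009,.25);place(-.075,41,6,.009,.106,'down');axis('orange','top',.19);axis('orange','scene',.19)
E
```

```text
clock: 26.87
eef_pos: [0.558, 0.1577, 0.2931]
eef_rot: [[-0.472, -0.688, 0.551], [-0.456, 0.725, 0.515], [-0.754, -0.008, -0.656]]
wrist_force: [0.5, -0.7, -3.2]
gripper_width: 0.204
finger_force: 109.1
 row [0.168 0.034 0.135] [-0.0009 -0.0001  0.001 ] deg 0.5 at [0.558  0.1577 0.2931] t 26.87
down row [0.711 0.04  0.608] [-0.0009 -0.0001  0.001 ] deg 0.5 at [0.558  0.1577 0.2931] t 26.87
orange 160 c [0.546 0.15  0.301] axis [-0.034 -0.258  0.966] tilt 15.1 z 0.253 0.361
orange 280 c [0.557 0.141 0.257] axis [-0.329 -0.156  0.931] tilt 21.4 z 0.218 0.434
```

```bash
python3 - <<'E'
from h import *
im,d=robot.snapshot('scene');save('s3.png',cv2.resize(im[80:280,320:520],None,fx=2.5,fy=2.5))
E
```

```text
(no output)
```

View pics/s3.png

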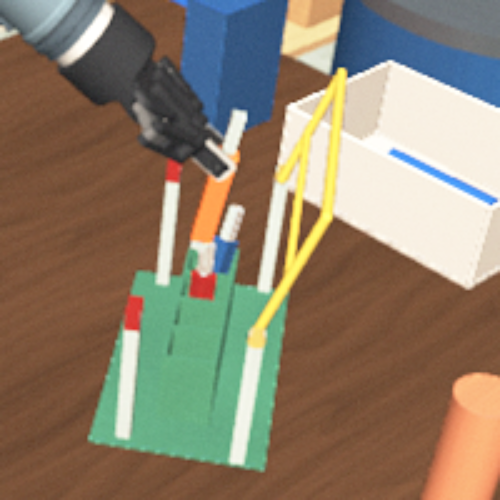

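```bash
python3 - <<'E'
from h import *
place(-.069,42,4,.009,.16);place(-.069,42,4,.009,.112,'down')
E
```

```text
row [0.51  0.077 0.439] [0.0028 0.003  0.0045] deg 2.2 at [0.5589 0.1559 0.2947] t 27.02
down row [0.691 0.079 0.596] [0.0028 0.003  0.0045] deg 2.2 at [0.5589 0.1559 0.2947] t 27.02
```

```bash
python3 -m creep '[[0.05,0.07,0.05,0.003,0.003,0.0045,1],[0.15,0.077,0.13,0.003,0.003,0.0045,1],[0.25,0.077,0.22,0.003,0.003,0.0045,1],[0.35,0.077,0.3,0.003,0.003,0.0045,1],[0.45,0.077,0.39,0.003,0.003,0.0045,1],[0.51,0.077,0.439,0.003,0.003,0.0045,1],[0.51,0.077,0.439,0.003,0.003,0.0045,1]]' 110
python3 -m creep '[[0.04,0,0.035,0,0,0,1],[0.08,0,0.07,0,0,0,1],[0.12,0,0.105,0,0,0,1],[0.16,0,0.14,0,0,0,1],[0.181,0,0.157,0,0,0,1],[0.181,0,0.157,0,0,0,1],[0.181,0,0.157,0,0,0,1]]' 110
python3 - <<'E'
from h import *
place(-.069,42,4,.009,.112,'down')
E
```

```text
clock: 27.6
eef_pos: [0.5466, 0.1655, 0.1562]
eef_rot: [[-0.507, -0.661, 0.554], [-0.442, 0.751, 0.491], [-0.74, 0.004, -0.672]]
wrist_force: [-1.0, -0.2, -3.4]
gripper_width: 0.2
finger_force: 108.9
clock: 28.18
eef_pos: [0.5503, 0.1654, 0.1144]
eef_rot: [[-0.498, -0.662, 0.56], [-0.443, 0.749, 0.492], [-0.745, -0.003, -0.667]]
wrist_force: [0.8, 0.6, -2.9]
gripper_width: 0.203
finger_force: 109.1
down row [0.011 0.006 0.005] [-0.0004  0.0005  0.0004] deg 0.3 at [0.5503 0.1654 0.1144] t 28.18
```

```bash
python3 -m creep '[[0,0,0,0,0,0,0.3],[0,0,0,0,0,0,0.3],[0,0,0,0,0,0,0.3],[0,0,-0.1,0,0,0,0.3],[0,0,-0.25,0,0,0,0.3],[0,0,-0.45,0,0,0,0.3],[-0.1,0,-0.65,0,0,0,0.3],[-0.2,0,-0.8,0,0,0,0.3]]' 100
python3 - <<'E'
from way import *
HUE['orange']=((9,17),)
axis('orange','top',.03)
way(np.array([.46,-.37,.29]),down(171),3)
E
```

```text
clock: 28.85
eef_pos: [0.4777, 0.1047, 0.2511]
eef_rot: [[-0.5, -0.662, 0.558], [-0.443, 0.749, 0.492], [-0.744, -0.001, -0.668]]
wrist_force: [1.4, -0.9, 0.8]
gripper_width: 0.347
finger_force: 0.0
orange 247 c [0.544 0.158 0.075] axis [-0.397 -0.223  0.89 ] tilt 27.1 z 0.031 0.365
1 [ 0.33  -0.569 -0.442] [0.0194 0.0421 0.0441] deg 23.0 pos [ 0.474 -0.054  0.27 ] ikerr 0.0
2 [ 0.25  -0.696 -0.286] [0.0194 0.0421 0.0441] deg 23.0 pos [ 0.467 -0.212  0.28 ] ikerr 0.0
3 [ 0.102 -0.772 -0.148] [0.0194 0.0421 0.0441] deg 23.0 pos [ 0.46 -0.37  0.29] ikerr 0.0
```

```bash
python3 -m creep '[[0.08,-0.14,-0.11,0.005,0.01,0.011,-0.2],[0.16,-0.28,-0.22,0.01,0.02,0.022,-0.2],[0.25,-0.42,-0.33,0.015,0.031,0.033,-0.2],[0.33,-0.569,-0.442,0.0194,0.042,0.044,-0.2]]' 100 >/dev/null
python3 -m creep '[[0.06,-0.17,-0.07,0.005,0.01,0.011,-0.2],[0.12,-0.34,-0.14,0.01,0.02,0.022,-0.2],[0.19,-0.52,-0.21,0.015,0.031,0.033,-0.2],[0.25,-0.696,-0.286,0.0194,0.042,0.044,-0.2]]' 100 >/dev/null
python3 -m creep '[[0.03,-0.2,-0.04,0.005,0.01,0.011,-0.2],[0.05,-0.4,-0.07,0.01,0.02,0.022,-0.2],[0.08,-0.58,-0.11,0.015,0.031,0.033,-0.2],[0.102,-0.772,-0.148,0.0194,0.042,0.044,-0.2],[0.102,-0.772,-0.148,0.0194,0.042,0.044,-0.2],[0.102,-0.772,-0.148,0.0194,0.042,0.044,-0.2],[0.102,-0.772,-0.148,0.0194,0.042,0.044,-0.2]]' 100
python3 - <<'E'
from way import *
b=look('yellow')
leg(*grasp2(*b[:2],19,20,ext=.002,up=.07),1)
E
```

```text
clock: 30.15
eef_pos: [0.4602, -0.3691, 0.2801]
eef_rot: [[-0.988, 0.155, -0.006], [0.155, 0.988, 0.001], [0.006, -0.0, -1.0]]
wrist_force: [-0.8, -0.1, 0.3]
gripper_width: 0.599
finger_force: 0.0
yellow 1610 [ 500.1 -393.2] 91.3 19.8 -8.6 ztop 0.0207
ikerr 0.0
 row [-0.505 -0.089  1.029] [ 0.      0.0547 -0.0009] deg 19.7 at [ 0.4598 -0.3684  0.2808] t 30.2
```

```bash
python3 -m creep '[[-0.1,-0.03,0.15,0,0.011,0,-0.2],[-0.2,-0.06,0.3,0,0.022,0,-0.2],[-0.3,-0.08,0.45,0,0.033,0,-0.2],[-0.4,-0.089,0.6,0,0.045,0,-0.2],[-0.5,-0.089,0.75,0,0.0547,0,-0.2],[-0.51,-0.089,0.9,0,0.0547,0,-0.2],[-0.51,-0.089,1,0,0.0547,0,-0.2],[-0.51,-0.089,1,0,0.0547,0,-0.2]]' 100
python3 -m creep '[[0,0,0,0,0,0,-0.2],[0,0,0,0,0,0,-0.2]]' >/dev/null
python3 - <<'E'
from way import *
b=look('yellow')
plan(*grasp2(*b[:2],19,20,ext=.002))
E
```

```text
clock: 30.87
eef_pos: [0.5553, -0.3998, 0.0738]
eef_rot: [[-0.926, 0.154, -0.345], [0.143, 0.988, 0.058], [0.35, 0.004, -0.937]]
wrist_force: [-0.2, -0.4, -0.5]
gripper_width: 0.604
finger_force: 0.0
yellow 5761 [ 500.2 -392.9] 91.1 19.5 -8.8 ztop 0.0209
 row [-0.008  0.008  0.399] [-0.0004  0.0006 -0.0006] deg 0.3 at [ 0.557  -0.4032  0.0843] t 31.08
```

```bash
python3 -m creep '[[-0.008,0.008,0.09,0,0,0,-0.2],[-0.008,0.008,0.18,0,0,0,-0.2],[-0.008,0.008,0.27,0,0,0,-0.2],[-0.008,0.008,0.34,0,0,0,-0.2],[-0.008,0.008,0.4,0,0,0,-0.2],[-0.008,0.008,0.4,0,0,0,-0.2],[-0.008,0.008,0.4,0,0,0,0.3],[-0.008,0.008,0.4,0,0,0,1]]' 110
python3 -m creep '[[0,0,0,0,0,0,1],[0,0,0,0,0,0,1],[0,0,0,0,0,0,1],[0,0,0,0,0,0,1],[0.03,0,-0.1,0,0,0,1],[0.1,0,-0.3,0,0,0,1],[0.18,0,-0.5,0,0,0,1],[0.26,0,-0.7,0,0,0,1]]' 110
python3 - <<'E'
from way import *
for p,y in((28,25),(30,25),(30,22)): print(p,y,[ik(rk(0,-.025,h),Rp(p,y)[0][:,2])[1].round(1) for h in(.105,.28)])
leg([.50,-.22,.29],Rp(28,25)[0],.33)
E
```

```text
clock: 31.75
eef_pos: [0.5322, -0.3982, 0.007]
eef_rot: [[-0.929, 0.156, -0.336], [0.148, 0.988, 0.05], [0.339, -0.003, -0.941]]
wrist_force: [-0.3, 0.7, 0.0]
gripper_width: 0.328
finger_force: 0.0
clock: 32.42
eef_pos: [0.5305, -0.3966, 0.1516]
eef_rot: [[-0.928, 0.155, -0.338], [0.146, 0.988, 0.052], [0.342, -0.001, -0.94]]
wrist_force: [1.3, -1.4, -3.0]
gripper_width: 0.196
finger_force: 108.1
28 25 [np.float64(0.0), np.float64(0.0)]
30 25 [np.float64(0.0), np.float64(0.0)]
30 22 [np.float64(0.0), np.float64(0.0)]
ikerr 0.0
 row [ 0.508  0.848 -0.552] [-0.0254 -0.0646 -0.066 ] deg 34.5 at [ 0.5305 -0.3966  0.1516] t 32.42
```

```bash
python3 -m creep '[[0.08,0.14,-0.12,-0.004,-0.011,-0.011,1],[0.17,0.28,-0.24,-0.008,-0.022,-0.022,1],[0.25,0.42,-0.35,-0.013,-0.032,-0.033,1],[0.34,0.57,-0.45,-0.017,-0.043,-0.044,1],[0.42,0.7,-0.52,-0.021,-0.054,-0.055,1],[0.508,0.848,-0.552,-0.0254,-0.065,-0.066,1],[0.508,0.848,-0.552,-0.0254,-0.065,-0.066,1]]' 110
python3 - <<'E'
from way import *
leg([.47,-.06,.30],Rp(28,25)[0],.5)
E
```

```text
clock: 33.0
eef_pos: [0.4958, -0.2152, 0.2916]
eef_rot: [[-0.971, -0.23, 0.056], [-0.212, 0.95, 0.228], [-0.106, 0.21, -0.972]]
wrist_force: [-1.8, -0.4, -4.0]
gripper_width: 0.199
finger_force: 108.5
ikerr 0.0
 row [-0.044  0.776  0.129] [-0.0256 -0.0652 -0.0668] deg 34.9 at [ 0.4958 -0.2152  0.2916] t 33.0
```

```bash
python3 -m creep '[[-0.01,0.13,0.02,-0.004,-0.011,-0.011,1],[-0.02,0.26,0.04,-0.008,-0.022,-0.022,1],[-0.02,0.39,0.06,-0.013,-0.032,-0.033,1],[-0.03,0.52,0.09,-0.017,-0.043,-0.044,1],[-0.04,0.65,0.11,-0.021,-0.054,-0.055,1],[-0.044,0.776,0.129,-0.0256,-0.065,-0.067,1],[-0.044,0.776,0.129,-0.0256,-0.065,-0.067,1]]' 110
python3 - <<'E'
from way import *
leg([.47,.09,.31],Rp(28,25)[0],.8)
E
```

```text
clock: 33.58
eef_pos: [0.4709, -0.0616, 0.2947]
eef_rot: [[-0.706, -0.625, 0.334], [-0.426, 0.751, 0.505], [-0.566, 0.214, -0.796]]
wrist_force: [-1.8, -0.3, -3.4]
gripper_width: 0.199
finger_force: 108.9
ikerr 0.0
 row [-0.363  0.588  0.32 ] [-0.02   -0.0527 -0.054 ] deg 28.1 at [ 0.4709 -0.0616  0.2947] t 33.58
```

```bash
python3 -m creep '[[-0.07,0.11,0.06,-0.004,-0.01,-0.01,1],[-0.14,0.23,0.12,-0.008,-0.021,-0.021,1],[-0.22,0.35,0.19,-0.012,-0.031,-0.032,1],[-0.29,0.47,0.25,-0.016,-0.042,-0.043,1],[-0.363,0.588,0.32,-0.02,-0.0527,-0.054,1],[-0.363,0.588,0.32,-0.02,-0.0527,-0.054,1],[-0.363,0.588,0.32,-0.02,-0.0527,-0.054,1]]' 110
python3 - <<'E'
from way import *
leg(rk(0,-.025,.31)+.007*Rp(28,25)[1],Rp(28,25)[0],1)
E
```

```text
clock: 34.17
eef_pos: [0.4731, 0.0871, 0.3099]
eef_rot: [[-0.324, -0.851, 0.414], [-0.442, 0.523, 0.729], [-0.837, 0.053, -0.545]]
wrist_force: [0.8, 0.3, -3.6]
gripper_width: 0.199
finger_force: 109.3
ikerr 0.0
 row [-0.326  0.104  0.509] [-0.0055 -0.0139 -0.013 ] deg 7.1 at [0.4731 0.0871 0.3099] t 34.17
```

```bash
python3 -m creep '[[-0.08,0.03,0.12,-0.005,-0.014,-0.013,1],[-0.16,0.05,0.25,-0.0055,-0.014,-0.013,1],[-0.24,0.08,0.38,-0.0055,-0.014,-0.013,1],[-0.326,0.104,0.509,-0.0055,-0.014,-0.013,1],[-0.326,0.104,0.509,-0.0055,-0.014,-0.013,1],[-0.326,0.104,0.509,-0.0055,-0.014,-0.013,1]]' 110
python3 - <<'E'
from way import *
place(-.025,28,25,.007,.24,'a');place(-.025,28,25,.007,.11,'down')
im,d=robot.snapshot('top');save('t2.png',cv2.resize(im[120:330,40:280],None,fx=2.5,fy=2.5))
E
```

```text
clock: 34.67
eef_pos: [0.5199, 0.2012, 0.3117]
eef_rot: [[-0.213, -0.887, 0.409], [-0.416, 0.461, 0.783], [-0.884, -0.004, -0.468]]
wrist_force: [-0.2, 0.4, -3.1]
gripper_width: 0.2
finger_force: 109.6
a row [0.319 0.006 0.164] [-0.0002  0.0003  0.0006] deg 0.2 at [0.5199 0.2012 0.3117] t 34.67
down row [0.893 0.009 0.468] [-0.0002  0.0003  0.0006] deg 0.2 at [0.5199 0.2012 0.3117] t 34.67
```

View pics/t2.png

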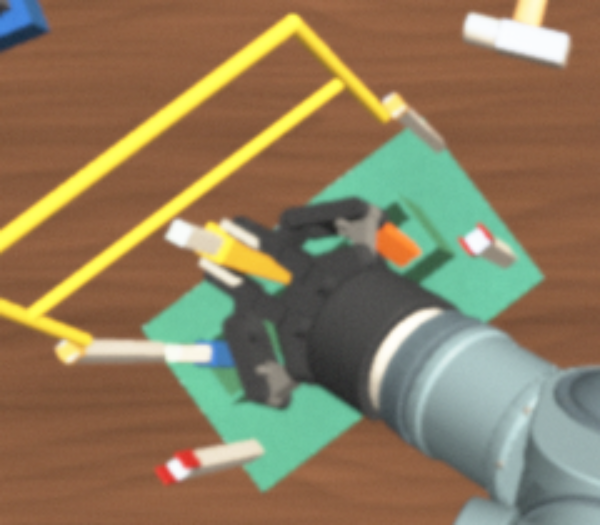

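```bash
python3 - <<'E'
from h import *
B=np.stack([XR,YR,[0,0,1]],1)
for cam in('scene','top'):
    im,d=robot.snapshot(cam);L=(cloud(cam,im,d,d>0)-O)@B
    for y in(.075,.025,-.075):
      for lo,hi in((.088,.1),(.112,.13),(.13,.15)):
        Q=L[(abs(L[:,0])<.045)&(abs(L[:,1]-y)<.04)&(L[:,2]>lo)&(L[:,2]<hi)]
        if len(Q)>3: print(cam,y,lo,len(Q),np.median(Q,0).round(3),np.ptp(Q,0).round(3))
E
```

```text
scene 0.075 0.088 44 [0.011 0.076 0.093] [0.052 0.061 0.011]
scene 0.075 0.112 37 [0.014 0.085 0.121] [0.017 0.016 0.017]
scene 0.075 0.13 41 [0.017 0.089 0.139] [0.016 0.019 0.017]
scene 0.025 0.088 56 [-0.002  0.01   0.091] [0.052 0.063 0.011]
scene 0.025 0.112 37 [-0.003  0.013  0.121] [0.016 0.013 0.017]
scene 0.025 0.13 44 [-0.003  0.014  0.141] [0.016 0.017 0.019]
scene -0.075 0.088 55 [ 0.011 -0.08   0.091] [0.053 0.064 0.012]
scene -0.075 0.112 38 [ 0.021 -0.076  0.123] [0.015 0.015 0.016]
scene -0.075 0.13 38 [ 0.027 -0.075  0.141] [0.014 0.019 0.014]
top 0.075 0.088 46 [0.003 0.079 0.094] [0.051 0.029 0.012]
top 0.075 0.112 39 [0.011 0.086 0.121] [0.01  0.009 0.018]
top 0.075 0.13 67 [0.016 0.092 0.141] [0.018 0.017 0.016]
top -0.075 0.088 25 [ 0.004 -0.076  0.09 ] [0.048 0.051 0.01 ]
```

```bash
python3 - <<'E'
from h import *
place(-.030,28,25,.007,.16);place(-.030,28,25,.007,.11,'down')
E
```

```text
row [ 0.672 -0.012  0.348] [-0.0005  0.0004 -0.0001] deg 0.2 at [0.5201 0.1993 0.3113] t 34.82
down row [ 0.893 -0.011  0.464] [-0.0005  0.0004 -0.0001] deg 0.2 at [0.5201 0.1993 0.3113] t 34.82
```

```bash
python3 -m creep '[[0.1,-0.012,0.05,0,0,0,1],[0.2,-0.012,0.1,0,0,0,1],[0.3,-0.012,0.16,0,0,0,1],[0.4,-0.012,0.21,0,0,0,1],[0.5,-0.012,0.26,0,0,0,1],[0.6,-0.012,0.31,0,0,0,1],[0.672,-0.012,0.348,0,0,0,1],[0.672,-0.012,0.348,0,0,0,1]]' 110
python3 -m creep '[[0.04,0,0.02,0,0,0,1],[0.08,0,0.04,0,0,0,1],[0.12,0,0.06,0,0,0,1],[0.16,0,0.085,0,0,0,1],[0.2,0,0.105,0,0,0,1],[0.22,0,0.116,0,0,0,1],[0.22,0,0.116,0,0,0,1]]' 110
python3 - <<'E'
from h import *
place(-.030,28,25,.007,.11,'down')
E
```

```text
clock: 35.48
eef_pos: [0.5204, 0.1968, 0.1563]
eef_rot: [[-0.223, -0.885, 0.41], [-0.413, 0.466, 0.782], [-0.883, 0.005, -0.469]]
wrist_force: [-1.2, 0.1, -3.5]
gripper_width: 0.199
finger_force: 109.4
clock: 36.07
eef_pos: [0.5224, 0.1973, 0.1102]
eef_rot: [[-0.215, -0.886, 0.411], [-0.413, 0.464, 0.783], [-0.885, -0.001, -0.466]]
wrist_force: [-0.3, -1.0, -4.1]
gripper_width: 0.2
finger_force: 109.5
down row [ 0.002  0.002 -0.002] [-0.0005  0.0006 -0.    ] deg 0.3 at [0.5224 0.1973 0.1102] t 36.07
```

```bash
python3 -m creep '[[0,0,0,0,0,0,0.4],[0,0,0,0,0,0,0.4],[0,0,0,0,0,0,0.4],[0,0,-0.1,0,0,0,0.4],[0,0,-0.25,0,0,0,0.4],[-0.1,0,-0.4,0,0,0,0.4],[-0.3,0,-0.55,0,0,0,0.2],[-0.5,0,-0.7,0,0,0,0]]' 100
python3 - <<'E'
from way import *
B=np.stack([XR,YR,[0,0,1]],1)
for cam in('scene','top'):
    im,d=robot.snapshot(cam);L=(cloud(cam,im,d,d>0)-O)@B
    for y in(.075,.025,-.025,-.075):
      for lo,hi in((.112,.13),(.13,.15)):
        Q=L[(abs(L[:,0])<.045)&(abs(L[:,1]-y)<.025)&(L[:,2]>lo)&(L[:,2]<hi)]
        if len(Q)>3: print(cam,y,lo,len(Q),np.median(Q,0).round(3),'zmax',Q[:,2].max().round(3))
    k=mask(im,'yellow')
    Y=(cloud(cam,im,d,k)-O)@B;Y=Y[(Y[:,2]>.2)&(abs(Y[:,1])<.15)&(Y[:,0]>.03)&(Y[:,0]<.2)];t=Y[Y[:,2]>Y[:,2].max()-.012];print(cam,'bar',np.median(t,0).round(4),t[:,2].max(),len(t))
    save(f'{cam}9.png',im)
# approach: tool down, y along rack x, above bar
leg(rk(.104,0,.37),down(127.5),1)
E
```

```text
clock: 36.73
eef_pos: [0.4866, 0.1324, 0.2462]
eef_rot: [[-0.215, -0.886, 0.411], [-0.412, 0.464, 0.784], [-0.885, -0.001, -0.465]]
wrist_force: [1.1, -1.0, -0.4]
gripper_width: 0.498
finger_force: 0.0
scene 0.075 0.112 39 [0.015 0.085 0.121] zmax 0.13
scene 0.075 0.13 39 [0.017 0.09  0.139] zmax 0.148
scene 0.025 0.112 35 [-0.003  0.014  0.122] zmax 0.13
scene 0.025 0.13 45 [-0.003  0.015  0.141] zmax 0.15
scene -0.025 0.112 37 [ 0.016 -0.025  0.12 ] zmax 0.129
scene -0.025 0.13 49 [ 0.021 -0.024  0.139] zmax 0.147
scene -0.075 0.112 41 [ 0.021 -0.075  0.12 ] zmax 0.129
scene -0.075 0.13 39 [ 0.027 -0.074  0.14 ] zmax 0.148
scene bar [ 0.0994 -0.0319  0.2934] 0.29719004879282507 217
top 0.075 0.112 39 [0.011 0.086 0.121] zmax 0.13
top 0.075 0.13 63 [0.016 0.092 0.142] zmax 0.147
top 0.025 0.112 21 [-0.007  0.015  0.123] zmax 0.13
top 0.025 0.13 59 [-0.005  0.017  0.145] zmax 0.149
top -0.025 0.112 41 [ 0.013 -0.023  0.121] zmax 0.129
top -0.025 0.13 66 [ 0.02  -0.02   0.142] zmax 0.147
top -0.075 0.112 39 [ 0.017 -0.071  0.12 ] zmax 0.129
top -0.075 0.13 66 [ 0.025 -0.07   0.141] zmax 0.148
top bar [ 0.0992 -0.0006  0.2923] 0.29703047094396207 1116
ikerr 0.0
 row [-0.926 -0.076  0.492] [0.1702 0.1111 0.2832] deg 125.5 at [0.4902 0.131  0.2512] t 36.83
```

```bash
python3 -c "
from way import *
way(rk(-.03,0,.38),down(127.5),3)"
```

```text
1 [-0.231  0.068 -0.024] [0.0567 0.037  0.0944] deg 41.8 pos [0.486 0.153 0.294] ikerr 0.0
2 [-0.144  0.159 -0.112] [0.0567 0.037  0.0944] deg 41.8 pos [0.481 0.175 0.337] ikerr 0.0
3 [-0.011  0.151 -0.188] [0.0567 0.037  0.0944] deg 41.8 pos [0.476 0.196 0.38 ] ikerr 0.0
```

View pics/top9.png

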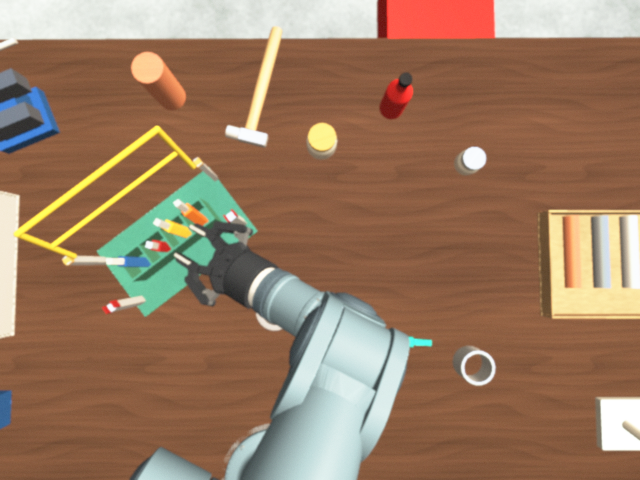

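All four punches stand in the rack: orange (190,212), yellow (172,228), red (157,245) and blue (128,262). Both jars are upright. Next I'll close the keeper.

```bash
python3 -m creep '[[-0.15,0.02,-0.05,0.003,0.002,0.005,0],[-0.2,0.03,-0.05,0.012,0.008,0.02,0],[-0.22,0.04,-0.05,0.021,0.014,0.035,0],[-0.231,0.05,-0.04,0.03,0.02,0.05,0],[-0.231,0.068,-0.024,0.039,0.026,0.065,0],[-0.231,0.068,-0.024,0.048,0.032,0.08,0],[-0.231,0.068,-0.024,0.0567,0.037,0.0944,0]]' 40 >/dev/null
python3 -m creep '[[-0.03,0.03,-0.02,0.009,0.006,0.015,0],[-0.06,0.06,-0.04,0.019,0.012,0.031,0],[-0.08,0.09,-0.07,0.028,0.018,0.047,0],[-0.11,0.12,-0.09,0.038,0.025,0.063,0],[-0.144,0.159,-0.112,0.047,0.031,0.079,0],[-0.144,0.159,-0.112,0.0567,0.037,0.0944,0],[-0.144,0.159,-0.112,0.0567,0.037,0.0944,0]]' 40
python3 -c "
from way import *
way(rk(-.03,0,.38),down(127.5),1)"
```

```text
clock: 38.0
eef_pos: [0.4795, 0.1783, 0.3325]
eef_rot: [[-0.895, 0.226, 0.384], [0.308, 0.937, 0.166], [-0.322, 0.266, -0.908]]
wrist_force: [1.1, -0.2, 0.6]
gripper_width: 0.499
finger_force: 0.0
1 [-0.035  0.144 -0.207] [0.059  0.0373 0.0991] deg 43.6 pos [0.476 0.196 0.38 ] ikerr 0.0
```

```bash
python3 -m creep '[[-0.01,0.03,-0.1,0.009,0.006,0.015,0],[-0.02,0.06,-0.2,0.018,0.012,0.031,0],[-0.035,0.1,-0.207,0.027,0.018,0.047,0],[-0.035,0.144,-0.207,0.036,0.025,0.063,0],[-0.035,0.144,-0.207,0.045,0.031,0.079,0],[-0.035,0.144,-0.207,0.059,0.0373,0.099,0],[-0.035,0.144,-0.207,0.059,0.0373,0.099,0],[-0.035,0.144,-0.207,0.059,0.0373,0.099,0]]' 40
python3 -c "
from way import *
leg(rk(.100,0,.36),down(127.5),1)
plan(rk(.100,0,.272),down(127.5))"
```

```text
clock: 38.67
eef_pos: [0.4756, 0.1942, 0.3756]
eef_rot: [[-0.609, 0.793, -0.005], [0.793, 0.609, -0.001], [0.003, -0.005, -1.0]]
wrist_force: [-0.9, 0.5, 0.0]
gripper_width: 0.498
finger_force: 0.0
ikerr 0.0
 row [0.006 0.66  0.075] [-0.0007 -0.0004 -0.    ] deg 0.3 at [0.4756 0.1942 0.3756] t 38.67
 row [0.005 0.662 0.515] [-0.0007 -0.0004 -0.    ] deg 0.3 at [0.4756 0.1942 0.3756] t 38.67
```

```bash
python3 -m creep '[[0,0.18,0,0,0,0,-0.2],[0,0.36,0.02,0,0,0,-0.2],[0.006,0.54,0.05,0,0,0,-0.2],[0.006,0.661,0.075,0,0,0,-0.2],[0.006,0.661,0.075,0,0,0,-0.2],[0.006,0.661,0.075,0,0,0,-0.2]]' 40 >/dev/null
python3 - <<'E'
from way import *
B=np.stack([XR,YR,[0,0,1]],1)
o=robot.observe();im,d=robot.snapshot('wrist');L=(cloud('wrist',im,d,mask(im,'yellow'),o)-O)@B;L=L[(L[:,2]>.27)&(L[:,2]<.31)&(abs(L[:,1])<.12)];print(len(L),np.percentile(L,[5,50,95],axis=0).round(4))
print((o['eef_pos']-O)@B);plan(rk(.100,0,.272),down(127.5))
E
```

```text
7371 [[ 0.0944 -0.1008  0.2914]
 [ 0.0987  0.0302  0.2938]
 [ 0.103   0.1123  0.2952]]
[9.97633040e-02 2.76500730e-04 3.60262849e-01]
 row [-0.001  0.006  0.45 ] [-0.0004 -0.0001  0.0001] deg 0.2 at [0.5786 0.275  0.3619] t 39.22
```

```bash
python3 -m creep '[[0,0,0.1,0,0,0,-0.2],[0,0,0.2,0,0,0,-0.2],[0,0,0.3,0,0,0,-0.2],[0,0,0.4,0,0,0,-0.2],[0,0,0.45,0,0,0,-0.2],[0,0,0.45,0,0,0,-0.2],[0,0,0.45,0,0,0,0.5],[0,0,0.45,0,0,0,1]]' 40
python3 -m creep '[[0,0,0,0,0,0,1],[0,0,0,0,0,0,1],[0,0,0,0,0,0,1],[0,0,0,0,0,0,1]]' 40
python3 - <<'E'
from h import *
B=np.stack([XR,YR,[0,0,1]],1);p=(robot.observe()['eef_pos']-O)@B;print(p)
t0=np.arctan2(.289-.16,.06-p[0]);print(t0)
for a,b in((t0,1.05),(1.05,.25),(.25,0)):
    for t in np.linspace(a,b,8)[1:]: print(round(t,3),'dy %.3f dz %.3f'%(.135*(np.cos(a)-np.cos(t))/.2,-.135*(np.sin(t)-np.sin(a))/.2))
    print()
E
```

```text
clock: 39.88
eef_pos: [0.5785, 0.2748, 0.2746]
eef_rot: [[-0.608, 0.794, 0.001], [0.794, 0.608, -0.0], [-0.001, 0.0, -1.0]]
wrist_force: [0.1, 0.1, 0.4]
gripper_width: 0.326
finger_force: 0.0
clock: 40.22
eef_pos: [0.5796, 0.2755, 0.2741]
eef_rot: [[-0.608, 0.794, 0.001], [0.794, 0.608, -0.0], [-0.001, 0.001, -1.0]]
wrist_force: [0.0, 0.3, 5.6]
gripper_width: 0.099
finger_force: 39.1
[1.00060814e-01 1.89215534e-05 2.74115366e-01]
1.871902736210741
1.754 dy -0.077 dz -0.019
1.637 dy -0.155 dz -0.029
1.52 dy -0.235 dz -0.029
1.402 dy -0.313 dz -0.021
1.285 dy -0.391 dz -0.003
1.167 dy -0.465 dz 0.024
1.05 dy -0.536 dz 0.059

0.936 dy -0.065 dz 0.042
0.821 dy -0.124 dz 0.091
0.707 dy -0.177 dz 0.147
0.593 dy -0.224 dz 0.208
0.479 dy -0.263 dz 0.275
0.364 dy -0.295 dz 0.345
0.25 dy -0.318 dz 0.419

0.214 dy -0.006 dz 0.023
0.179 dy -0.010 dz 0.047
0.143 dy -0.014 dz 0.071
0.107 dy -0.017 dz 0.095
0.071 dy -0.019 dz 0.119
0.036 dy -0.021 dz 0.143
0.0 dy -0.021 dz 0.167
```

```bash
python3 -m creep '[[0,-0.077,-0.019,0,0,0,1],[0,-0.155,-0.029,0,0,0,1],[0,-0.235,-0.029,0,0,0,1],[0,-0.313,-0.021,0,0,0,1],[0,-0.391,-0.003,0,0,0,1],[0,-0.465,0.024,0,0,0,1],[0,-0.536,0.059,0,0,0,1],[0,-0.536,0.059,0,0,0,1]]' 40
python3 -m creep '[[0,-0.065,0.042,0,0,0,1],[0,-0.124,0.091,0,0,0,1],[0,-0.177,0.147,0,0,0,1],[0,-0.224,0.208,0,0,0,1],[0,-0.263,0.275,0,0,0,1],[0,-0.295,0.345,0,0,0,1],[0,-0.318,0.419,0,0,0,1],[0,-0.318,0.419,0,0,0,1]]' 40
python3 -m creep '[[0,0,0,0,0,0,1],[0,0,0,0,0,0,1]]'
python3 - <<'E'
from h import *
B=np.stack([XR,YR,[0,0,1]],1);p=(robot.observe()['eef_pos']-O)@B;print(p)
E
```

```text
clock: 40.88
eef_pos: [0.4918, 0.2082, 0.2607]
eef_rot: [[-0.607, 0.794, -0.003], [0.794, 0.607, -0.004], [-0.001, -0.005, -1.0]]
wrist_force: [-2.5, -4.0, 4.0]
gripper_width: 0.097
finger_force: 41.5
clock: 41.55
eef_pos: [0.443, 0.1709, 0.1755]
eef_rot: [[-0.608, 0.794, -0.003], [0.794, 0.608, -0.002], [0.0, -0.004, -1.0]]
wrist_force: [2.9, -0.6, -3.5]
gripper_width: 0.097
finger_force: 43.1
clock: 41.72
eef_pos: [0.4435, 0.1712, 0.1774]
eef_rot: [[-0.608, 0.794, -0.002], [0.794, 0.608, -0.002], [-0.0, -0.003, -1.0]]
wrist_force: [2.4, -0.3, -4.5]
gripper_width: 0.095
finger_force: 43.0
[-7.14031029e-02  1.05811501e-04  1.77430834e-01]
```

```bash
python3 -m creep '[[0,-0.006,0.03,0,0,0,1],[0,-0.01,0.06,0,0,0,1],[0,-0.014,0.09,0,0,0,1],[0,-0.018,0.12,0,0,0,1],[0,-0.021,0.15,0,0,0,1],[0,-0.021,0.172,0,0,0,1],[0,-0.021,0.172,0,0,0,1],[0,-0.021,0.172,0,0,0,1]]' 40
python3 -m creep '[[0,0,0.01,0,0,0,1],[0,0,0.02,0,0,0,1],[0,0,0.02,0,0,0,1]]'
```

```text
clock: 42.38
eef_pos: [0.4399, 0.1686, 0.1425]
eef_rot: [[-0.608, 0.794, -0.002], [0.794, 0.608, -0.002], [-0.0, -0.002, -1.0]]
wrist_force: [4.3, -0.3, -1.7]
gripper_width: 0.1
finger_force: 44.1
clock: 42.63
eef_pos: [0.44, 0.1685, 0.1413]
eef_rot: [[-0.608, 0.794, 0.0], [0.794, 0.608, -0.002], [-0.001, -0.001, -1.0]]
wrist_force: [-3.5, -2.8, 17.7]
gripper_width: 0.097
finger_force: 46.4
```

```bash
python3 -m creep '[[0,0,0,0,0,0,0.5],[0,0,0,0,0,0,0],[0,0,0,0,0,0,-0.2],[0,0,0,0,0,0,-0.2],[0,0,-0.15,0,0,0,-0.2],[0,0,-0.35,0,0,0,-0.2],[0,-0.2,-0.5,0,0,0,-0.2],[0,-0.4,-0.6,0,0,0,-0.2]]' 40
python3 -m creep '[[0,-0.2,0,0,0,0,-0.2],[0,-0.4,0,0,0,0,-0.2],[0,-0.6,0,0,0,0,-0.2],[0,-0.6,0,0,0,0,-0.2]]' >/dev/null
python3 - <<'E'
from h import *
B=np.stack([XR,YR,[0,0,1]],1)
for cam in('top','scene'):
    im,d=robot.snapshot(cam);L=(cloud(cam,im,d,mask(im,'yellow',150,150))-O)@B
    for n,lo,hi in(('front',-.09,-.065),('mid',-.01,.006)):
        k=L[(L[:,0]>lo)&(L[:,0]<hi)&(abs(L[:,1])<.11)&(L[:,2]>.153)&(L[:,2]<.25)];print(cam,n,len(k),np.median(k,0).round(4))
    for t in('jar',):print([np.round(x['xyz'],3).tolist() for x in robot.pinpoint(t,cam)])
    save('fin_'+cam+'.png',im)
im=cv2.imread('pics/fin_scene.png');cv2.imwrite('pics/fin.png',cv2.resize(im[100:420,180:580],None,fx=2,fy=2)[:600])
E
```

```text
clock: 43.3
eef_pos: [0.3852, 0.1265, 0.2556]
eef_rot: [[-0.61, 0.793, 0.0], [0.793, 0.61, -0.001], [-0.001, -0.001, -1.0]]
wrist_force: [1.2, -0.9, -0.1]
gripper_width: 0.604
finger_force: 0.0
top front 535 [-0.0764 -0.0006  0.1639]
top mid 394 [-0.0014 -0.0032  0.1627]
[[0.708, -0.098, -0.003], [0.666, -0.41, 0.001]]
scene front 58 [-0.0737 -0.0163  0.1646]
scene mid 48 [ 0.0007 -0.0071  0.1634]
[[0.705, -0.095, -0.002], [0.668, -0.405, 0.004]]
```

View pics/fin.png

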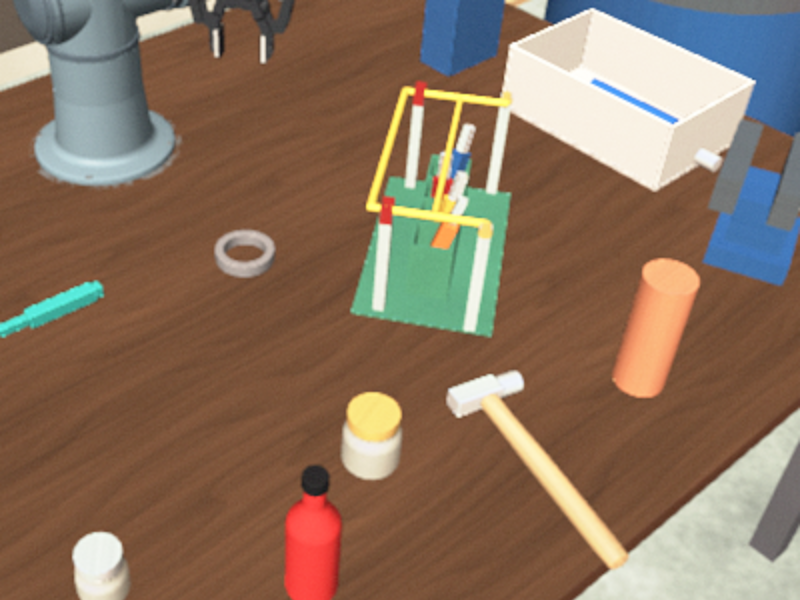

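The keeper sits level in the red catches, all four punches are in the rack, both jars are standing, and the gripper is clear.

```bash
python3 -c "
from rig import robot
print(robot.sign_off())"
```

```text
the job is handed in; nothing more can be done
None
```

All four punches stand in the rack, leaning up to about 15° in their loose sockets; the keeper rests home in its red catches, both jars are upright, and I handed the job in at about 44 s, with no verdict shown.

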